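# Load the bench battery rack behind its keyed isolator

### The job

Put the rack out of service first: with the T-key from its stand, reach down the isolator tower and turn the square stem fully anticlockwise to off. Then load every battery block lying on the bench into a bay of the rack, any bay, flat end against the spring contact and brass cap against the low stop, lying fully down and level. Finally turn the isolator fully clockwise to on with the key, hang the key back in the fork of its stand, and leave the meter, solder spool and screwdriver where they are.

Things in the scene. Friction and masses are not known exactly. Their poses are not given: they have to be found in the camera images.
- key_bar (a point): steel T-key, 160 mm long, about 0.35 kg; centre of its crossbar: 110 mm long (along y), 16 mm thick (x), 20 mm high. A 14 mm round shank hangs below (z points up along it) and ends in a square socket, 29 mm outside, 21 mm inside, sides along x and y, open downwards, 30 mm deep, its foot 150 mm below this point. At the start it hangs upright in the stand.
- stand_rest (a point): fixed key stand: where the crossbar's centre is when the key hangs properly (170 mm above the bench), crossbar along this y. It lies across two level prongs (along x, 50 mm apart inside, each 12 mm wide, tops 10 mm below this point), between lips 8 mm high with a 22 mm gap. The lower shank and socket pass between the prongs.
- stand_open (a point): open front end of the stand's prongs, mid-way between them, 17 mm to -x of stand_rest, at the height of the prong tops. Lift the bar over the lips, then draw the key out this way (-x), or lift it straight up. At the other end an upright joins the prongs, 70 mm to +x of stand_rest, no higher than the prong tops.
- mouth (a point): isolator tower, a fixed grey box 90 x 90 mm and 125 mm high: the centre of the open mouth of its 50 x 50 mm well, on the top face. A dark ring with a black pointer round the mouth turns with the stem (look only).
- stem_tip (a point): tip of the brass stem in the well, 87 mm below the mouth; turns with the stem. The top 8 mm are a cone (8 mm wide at the tip, 18 mm at its foot), below it the stem is 18 mm square, sides along this point's x and y, down to the well floor 32 mm below the tip. The key is well engaged with its foot 26 mm below this point; about 0.18 rad of play each way.
- isolator (a joint): angle of the stem, rad: 0 at the off stop, 1.571 at the on stop (a quarter turn clockwise seen from above); stays where it is left, needs about 0.15 N m to turn. The pointer is at the tower's +y side (short mark) when off, at its +x side (long mark) when on.
- cover (a point): middle bay, on the front edge of the clear fixed cover's underside, which spans all three bays at the spring end. In bay coordinates it reaches from x = -43 mm to the back wall at -82 mm; underside 50 mm, top 54 mm above the rack floor. So a block must go in tilted (about 10 degrees), flat end low under the cover, push the contact back, then tip its cap end down.
- stop (a point): middle bay, top of the low stop's face, which spans all three bays at the cap end: in bay coordinates the face is at x = +55 mm, 12 mm above the rack floor, 10 mm thick. Guide ribs 10 mm high leave 37 mm width beside each block at x = -45 to -27 and 28 to 54 mm; none in the middle, where there is room for fingers.
- battery1_mid (a point): battery block, 110 mm long with its cap (x), 32 mm wide (y), 40 mm high (z), about 0.22 kg, black and grey plastic; this point is its centre. The brass cap (20 x 26 mm face) is at the +x end, the flat end at -x. May be absent.
- battery1_cap (a point): centre of the brass cap's end face of that block, 55 mm along +x from its centre.
- battery2_mid (a point): battery block, 110 mm long with its cap (x), 32 mm wide (y), 40 mm high (z), about 0.22 kg, black and grey plastic; this point is its centre. The brass cap (20 x 26 mm face) is at the +x end, the flat end at -x. May be absent.
- battery2_cap (a point): centre of the brass cap's end face of that block, 55 mm along +x from its centre.
- battery3_mid (a point): battery block, 110 mm long with its cap (x), 32 mm wide (y), 40 mm high (z), about 0.22 kg, black and grey plastic; this point is its centre. The brass cap (20 x 26 mm face) is at the +x end, the flat end at -x. May be absent.
- battery3_cap (a point): centre of the brass cap's end face of that block, 55 mm along +x from its centre.
- bay1 (a point): bay of the fixed rack: where a loaded block's centre is, 20 mm above the rack floor, 26 mm above the bench; cap to +x. Bays lie 72 mm apart along y. The spring contact's face is at x = -49 mm when empty (24 mm wide, 8 to 30 mm above the rack floor) and yields up to 20 mm to -x, about 1 N at once and 0.45 N per mm; a loaded block compresses it 6 mm.
- bay2 (a point): bay of the fixed rack: where a loaded block's centre is, 20 mm above the rack floor, 26 mm above the bench; cap to +x. Bays lie 72 mm apart along y. The spring contact's face is at x = -49 mm when empty (24 mm wide, 8 to 30 mm above the rack floor) and yields up to 20 mm to -x, about 1 N at once and 0.45 N per mm; a loaded block compresses it 6 mm.
- bay3 (a point): bay of the fixed rack: where a loaded block's centre is, 20 mm above the rack floor, 26 mm above the bench; cap to +x. Bays lie 72 mm apart along y. The spring contact's face is at x = -49 mm when empty (24 mm wide, 8 to 30 mm above the rack floor) and yields up to 20 mm to -x, about 1 N at once and 0.45 N per mm; a loaded block compresses it 6 mm.
- meter_mid (a point): bystander: hand multimeter lying flat, 150 x 75 x 32 mm, its centre
- spool_mid (a point): bystander: solder spool standing on end, 54 mm across, 46 mm high, its centre
- driver_mid (a point): bystander: screwdriver lying on the bench, a point on it

How it is judged:
By the outcome, as a careful person would: the job done as asked, in the order asked, and still so for the second after the job is handed in, with the robot touching nothing.
Of battery1, battery2, battery3 only 2 to 3 are there at a start; the rules pass over those that are not, and their reading is None.
At some moment in a run one of battery1, battery2, battery3 may be knocked a few centimetres aside while the robot is not near it.
It also fails if it takes over 210 s, if anything falls off the work surface, if the arm or the gripper's body presses on something with over 40 N, if the wrist force passes 120 N, or if a joint passes its speed limit or range.

### The arm

A 6-joint arm with a two-finger parallel gripper is mounted at the origin on the work surface. World frame = base frame: x ahead of the robot, y to its left, z up, the work surface at z = 0. Lengths are in m, angles in rad, forces in N, time in s.
With the tool pointing down it reaches from about 0.375 to 0.9 m from the base axis. Payload 3.1 kg.
Tool frame: the origin (TCP) lies at the very end of the fingers, on their centre line; the grasp point (between the pads) lies 19 mm behind it; z points along the fingers, y is the direction in which the jaws open and shut (so a half turn about z gives the same grasp; the last joint's range is limited). The gripper opens to 85 mm and grips with 20 to 120 N. Pads are 22 mm wide; open, the fingers measure 114 mm over their backs; the gripper's body (76 mm by 85 mm) begins 54 mm behind the grasp point. The pads swing forward as they close: fully open they stand 13 mm farther back than shut.
Start: joints at [1.065, 0.527, 1.433, -0, 1.181, -0.178], TCP at [0.201, 0.592, 0.231] pointing down, gripper open.
Joint ranges: [-3.08, 3.08], [-0.75, 2.2], [0.22, 2.44], [-1.43, 4.57], [0, 2.65], [-2.85, 2.85]. Speed limits (rad/s): [2.79, 2.79, 3.14, 3.14, 3.14, 3.14].

### API

Orientations are given as a unit quaternion [x, y, z, w].
In Python, from station import manip gives the robot as it stands. The module is installed in compiled form; this text tells all that it offers.
- The arm moves only by the tool send_rows, never from a script. Its argument "commands" is a list of rows, each an object with "delta_pos": the shift along the world's x, y, z in cm, a list of three; "yaw": the turn about the world's z in rad. A call has 1 to 10 rows; each row shifts and turns the pose as measured when the row begins; what a row does not reach is not made up. A row lasts 1/8 s, in which the tool goes at most 62.5 mm and 10.7 degrees, less where a joint would pass 70% of its speed; a pose out of reach is approached as far as the arm can. A call is refused whole if a number of a shift passes 6.25 or a number of a turn 0.188, either way. A call with a gripper value outside its range is refused whole. "grip" is the closure, from -1 (fully open) to 1 (shut), set as the call begins (left out, the last holds). The fingers move at their own pace and stop on an object; "force" is the grip in N (left out, the last holds). Time passes only in rows, so rows that do not move let the fingers close. It gives the time, the measured TCP pose, the force and the opening at its end, in the units of the state.
- manip.sense(): the state, without advancing time (a new reading comes with each control period).
- manip.snapshot(name): name is "side" or "top"; returns the picture (420x560x3 uint8, blue, green, red); there is no depth.
- manip.get_calibration(name): a dict with "fx", "fy", "cx", "cy" (pixels), "world_to_cam" (4x4, takes a point from world to camera coordinates). Camera axes: x right, y down, z forward; pixel columns grow to the right and rows downward; lengths in m; the calibration is good to about 2 mm. A picture is of the moment at which its call begins. get_calibration takes no time and is no camera call.
- manip.sign_off(): hands the job in, once; it reports no verdict.
The state is a dict: "t": time; "q": joint angles; "qd": joint speeds; "tau": joint torques, N m; "tcp_pos": TCP position; "tool_rot": TCP orientation; "force": force on the tool from outside, world axes, zero at the start; "ft_torque": the same for the moment, N m; "finger_gap": opening from 0.0 (shut) to 1.0 (fully open).
Only numpy, scipy, OpenCV 4.12 (cv2) and the standard library are available. Lean on these libraries where they do the work, as an engineer would, in place of code of your own. Each camera call takes 0.05 s, during which the arm holds its last target. There are 200 camera calls.

## Working session

There is one attempt and no reset: what is moved stays moved. The work goes in short steps, Python scripts to look and compute and a tool call to move; the robot and the scene stay as the last step left them, time stands still between calls to the robot, and variables do not carry over. Pictures are saved under pics/ and viewed, about 12 in all and at most 16, crops included, and the job is handed in when it is done.

Besides the shell and the picture viewer there is one more tool, called after ">>>" by a JSON object that holds its "method" and its "body", one argument or row to a line. send_rows: Moves the arm, as the interface text tells. Its arguments: {"type":"object","properties":{"commands":{"type":"array","items":{"type":"object","properties":{"delta_pos":{"type":"array","items":{"type":"number"}},"yaw":{"type":"number"}}}},"grip":{"type":"number"},"force":{"type":"number"}},"required":["commands"]}

```bash
mkdir -p pics && cat > h.py <<'E'
import numpy as np, cv2
from station import manip
def snap(n,f):
    im=manip.snapshot(n); cv2.imwrite('pics/'+f,im); return im
def ray(n,u,v):
    c=manip.get_calibration(n); T=np.array(c['world_to_cam']); R=T[:3,:3]; o=-R.T@T[:3,3]
    d=R.T@np.array([(u-c['cx'])/c['fx'],(v-c['cy'])/c['fy'],1]); return o,d
def at(n,u,v,z):
    o,d=ray(n,u,v); return o+d*(z-o[2])/d[2]
def proj(n,p):
    c=manip.get_calibration(n); T=np.array(c['world_to_cam']); q=T[:3,:3]@np.array(p)+T[:3,3]
    return np.array([c['fx']*q[0]/q[2]+c['cx'],c['fy']*q[1]/q[2]+c['cy']])
E
python3 - <<'E'
from h import *
np.set_printoptions(precision=3,suppress=True)
a=snap('top','top0.png');b=snap('side','side0.png')
for n in('top','side'):
    c=manip.get_calibration(n);print(n,c['fx'],c['cx'],c['cy'],ray(n,280,210))
print(manip.sense())
E
```

```text
top 528.2755411443277 278.6348925242097 208.96980779427312 (array([0.317, 0.014, 1.316]), array([ 0.223,  0.01 , -0.975]))
side 403.1085569845764 281.3114555477975 207.11405956308005 (array([0.43 , 0.819, 0.904]), array([ 0.111, -0.707, -0.699]))
{'t': 0.1, 'q': array([ 1.064,  0.528,  1.434, -0.   ,  1.181, -0.178]), 'qd': array([ 0.   , -0.001, -0.004,  0.002, -0.001,  0.001]), 'tau': array([ -0.   , -44.33 , -17.858,  -0.   ,   0.004,  -0.   ]), 'tcp_pos': array([0.201, 0.591, 0.23 ]), 'tool_rot': array([ 0.163,  0.987, -0.001, -0.   ]), 'force': array([0.583, 0.297, 0.665]), 'ft_torque': array([ 0.013, -0.036, -0.022]), 'finger_gap': 1.0004240820584323}
```

View pics/top0.png

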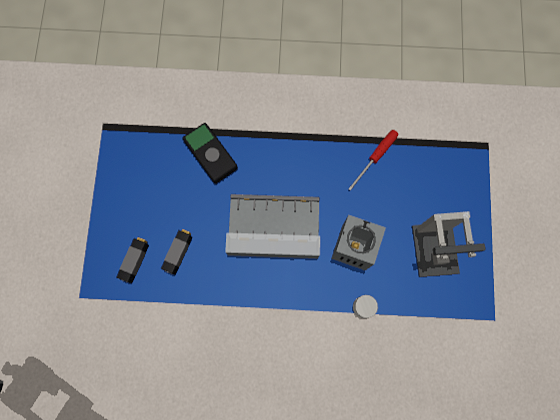

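View pics/side0.png

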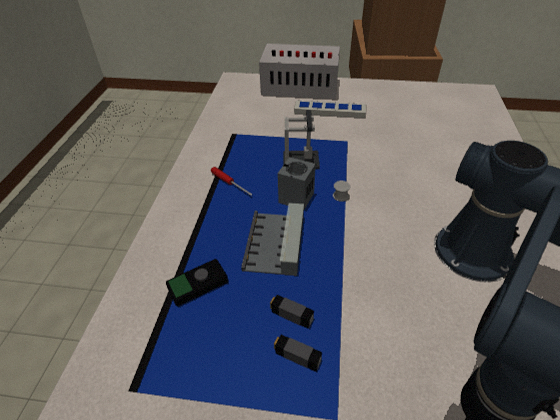

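```bash
python3 - <<'E'
from h import *
a=cv2.imread('pics/top0.png');b=cv2.imread('pics/side0.png')
x=cv2.resize(a[180:290,220:490],None,fx=2.9,fy=2.9,interpolation=cv2.INTER_CUBIC)
y=cv2.resize(b[105:275,225:355],None,fx=3.4,fy=3.4,interpolation=cv2.INTER_CUBIC)
cv2.imwrite('pics/c1.png',x);cv2.imwrite('pics/c2.png',y)
E
```

```text
(no output)
```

View pics/c1.png

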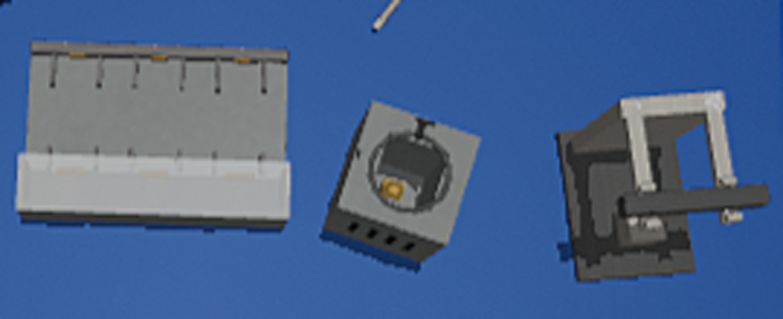

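View pics/c2.png

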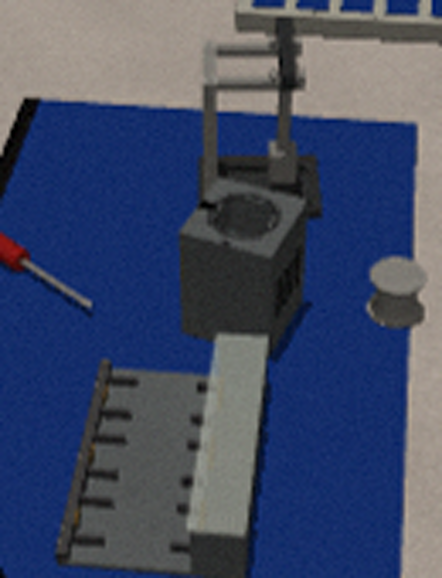

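```bash
cat >> h.py <<'E'
def rect(im,n,x0,x1,y0,y1,z,s=2000):
    # patch: columns grow with -y, rows with -x ; s px per m
    W,H=int((y1-y0)*s),int((x1-x0)*s)
    src=np.float32([proj(n,(x,y,z)) for x,y in((x1,y1),(x1,y0),(x0,y0),(x0,y1))])
    M=cv2.getPerspectiveTransform(src,np.float32([[0,0],[W,0],[W,H],[0,H]]))
    o=cv2.warpPerspective(im,M,(W,H),flags=cv2.INTER_CUBIC)
    for i in np.arange(np.ceil(x0*50)/50,x1,.02):
        cv2.line(o,(0,int((x1-i)*s)),(6,int((x1-i)*s)),(0,255,255),1); cv2.putText(o,'%d'%round(i*1000),(8,int((x1-i)*s)+4),0,.33,(0,255,255),1)
    for i in np.arange(np.ceil(y0*50)/50,y1,.02):
        cv2.line(o,(int((y1-i)*s),0),(int((y1-i)*s),6),(0,255,255),1); cv2.putText(o,'%d'%round(i*1000),(int((y1-i)*s)-8,16),0,.33,(0,255,255),1)
    return o
E
python3 - <<'E'
from h import *
np.set_printoptions(precision=4,suppress=True)
a=cv2.imread('pics/top0.png')
C=lambda x,y:(220+x/2.9,180+y/2.9)
print('tower',[at('top',*C(*p),.125)[:2] for p in((372,100),(480,137),(443,245),(335,207))])
print('ring',at('top',*C(410,172),.125)[:2],'stem',at('top',*C(392,188),.038)[:2])
print('bar ends',at('top',*C(620,200),.18),at('top',*C(768,193),.18))
print('rack far',[at('top',*C(*p),.006) for p in((32,42),(288,50))],'cover',[at('top',*C(*p),.06) for p in((18,155),(290,160),(18,213),(290,222))])
hsv=cv2.cvtColor(a,cv2.COLOR_BGR2HSV)
m=((hsv[...,2]<110)&~((hsv[...,0]>95)&(hsv[...,0]<130)&(hsv[...,1]>120))).astype(np.uint8)
m[:,:100]=0;m[:225]=0;m[295:]=0;m[:,215:]=0
for c in cv2.findContours(m,0,1)[0]:
    if cv2.contourArea(c)>100: print(cv2.minAreaRect(c))
for u,v in((133,260),(143,240),(177,252),(187,233)): print(at('top',u,v,.04))
E
```

```text
tower [array([ 0.5875, -0.132 ]), array([ 0.5621, -0.2181]), array([ 0.4748, -0.19  ]), array([ 0.5001, -0.1051])]
ring [ 0.531  -0.1633] stem [ 0.5322 -0.1613]
bar ends [ 0.5084 -0.3123  0.18  ] [ 0.5196 -0.423   0.18  ]
rack far [array([0.6508, 0.1545, 0.006 ]), array([ 0.6557, -0.0715,  0.006 ])] cover [array([0.5395, 0.1531, 0.06  ]), array([ 0.5475, -0.0731,  0.06  ]), array([0.491 , 0.1494, 0.06  ]), array([ 0.4956, -0.075 ,  0.06  ])]
((132.84307861328125, 259.6934509277344), (17.096656799316406, 45.97369384765625), 25.016895294189453)
((177.02691650390625, 251.53463745117188), (16.19919204711914, 45.577392578125), 25.559961318969727)
[0.4656 0.376  0.04  ]
[0.5158 0.3573 0.04  ]
[0.4909 0.2714 0.04  ]
[0.539  0.2515 0.04  ]
```

```bash
python3 - <<'E'
from h import *
a=cv2.imread('pics/top0.png')
k=rect(a,'top',.44,.60,-.45,-.29,.18,1800)
b=rect(a,'top',.40,.56,.22,.42,.04,1800)
r=rect(a,'top',.46,.68,-.10,.18,.056,1400)
r2=rect(a,'top',.46,.68,-.10,.18,.008,1400)
top=np.hstack([k,b]);bot=np.hstack([r,r2])
w=max(top.shape[1],bot.shape[1])
f=lambda i:cv2.copyMakeBorder(i,0,0,0,w-i.shape[1],0)
cv2.imwrite('pics/r.png',np.vstack([f(top),f(bot)]));print(w)
E
```

```text
Traceback (most recent call last):
ValueError: all the input array dimensions except for the concatenation axis must match exactly, but along dimension 0, the array at index 0 has size 287 and the array at index 1 has size 288
```

```bash
sed -i 's/W,H=int((y1-y0)\*s),int((x1-x0)\*s)/W,H=round((y1-y0)*s),round((x1-x0)*s)/' h.py && python3 - <<'E'
from h import *
a=cv2.imread('pics/top0.png')
k=rect(a,'top',.44,.60,-.45,-.29,.18,1800)
b=rect(a,'top',.40,.56,.22,.42,.04,1800)
r=rect(a,'top',.46,.68,-.10,.18,.056,1400)
r2=rect(a,'top',.46,.68,-.10,.18,.008,1400)
top=np.hstack([k,b]);bot=np.hstack([r,r2])
w=max(top.shape[1],bot.shape[1])
f=lambda i:cv2.copyMakeBorder(i,0,0,0,w-i.shape[1],0)
cv2.imwrite('pics/r.png',np.vstack([f(top),f(bot)]));print(w)
E
```

```text
784
```

View pics/r.png

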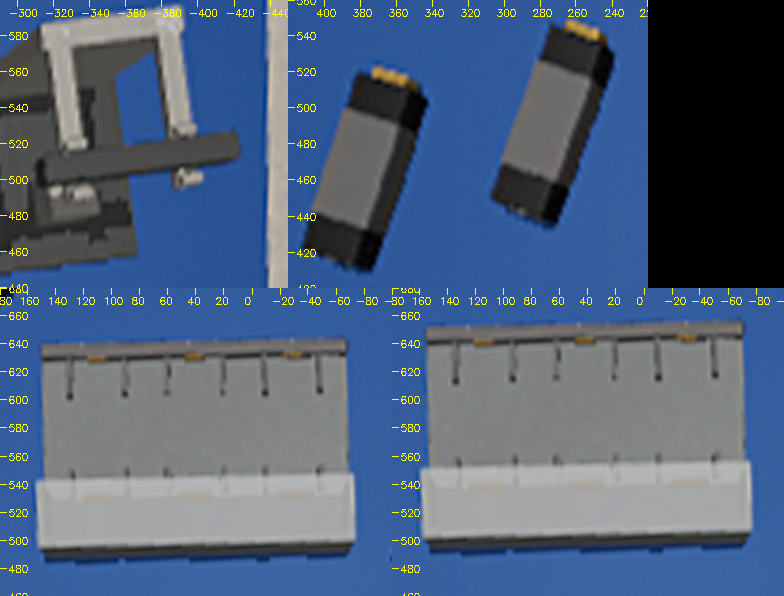

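>>> {"method": "send_rows", "body": {
  "commands": [
    {"delta_pos": [3.5, -3, 3], "yaw": -0.1},
    {"delta_pos": [4.3, -4.2, 1], "yaw": -0.1},
    {"delta_pos": [4.3, -4.2, 1], "yaw": -0.1},
    {"delta_pos": [4.3, -4.2, 0], "yaw": -0.1},
    {"delta_pos": [4.3, -4.2, 0], "yaw": -0.1},
    {"delta_pos": [4.3, -4.2, 0], "yaw": -0.1},
    {"delta_pos": [4.3, -4.2, 0], "yaw": -0.1},
    {"delta_pos": [0, -6, 0], "yaw": -0.1},
    {"delta_pos": [0, -6, 0], "yaw": -0.1},
    {"delta_pos": [0, -6, 0], "yaw": -0.1}
  ],
  "grip": -1,
  "force": 80
}}

```text
t: 1.35
tcp_pos: [0.5004, 0.1166, 0.2771]
tool_rot: [0.626, 0.78, -0.001, -0.002]
force: [0.9, -0.9, 0.0]
finger_gap: 1.004
```

>>> {"method": "send_rows", "body": {
  "commands": [
    {"delta_pos": [0.2, -6, 0], "yaw": -0.02},
    {"delta_pos": [0.2, -6, 0], "yaw": -0.02},
    {"delta_pos": [0.2, -6, 0], "yaw": -0.02},
    {"delta_pos": [0.2, -6, 0], "yaw": -0.02},
    {"delta_pos": [0.2, -6, 0], "yaw": -0.03},
    {"delta_pos": [0.2, -6, 0]},
    {"delta_pos": [0, -6, 0]},
    {"delta_pos": [0, -6, 0]},
    {"delta_pos": [0, -0.3, 0]},
    {"delta_pos": [0, 0, 0]}
  ]
}}

```text
validation failed for argument at $.co...
```

```bash
python3 - <<'E'
from h import *
s=manip.sense();print(s['tcp_pos'],s['tool_rot'],s['q'])
a=snap('top','top1.png');b=snap('side','side1.png')
x=cv2.resize(a[180:300,400:500],None,fx=4,fy=4,interpolation=2)
y=cv2.resize(b[70:190,250:350],None,fx=4,fy=4,interpolation=2)
cv2.imwrite('pics/c3.png',np.hstack([x,y]))
E
```

```text
[0.50038122 0.11661083 0.27708177] [ 0.62563218  0.78011512 -0.00129002 -0.00175991] [ 1.10582124e-02  3.23368932e-01  1.64842974e+00  2.57593358e-04
  1.17415167e+00 -2.07951048e-01]
```

View pics/c3.png

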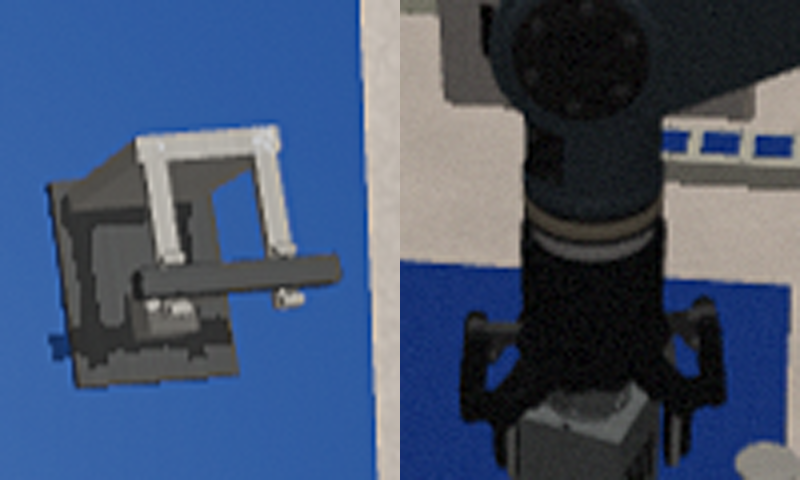

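>>> {"method": "send_rows", "body": {
  "commands": [
    {"delta_pos": [0.2, -6, 0], "yaw": -0.02},
    {"delta_pos": [0.2, -6, 0], "yaw": -0.02},
    {"delta_pos": [0.2, -6, 0], "yaw": -0.02},
    {"delta_pos": [0.2, -6, 0], "yaw": -0.02},
    {"delta_pos": [0.2, -6, 0], "yaw": -0.02},
    {"delta_pos": [0.2, -6, 0], "yaw": 0},
    {"delta_pos": [0, -6, 0], "yaw": 0},
    {"delta_pos": [0, -6, 0], "yaw": 0},
    {"delta_pos": [0, -0.3, 0], "yaw": 0},
    {"delta_pos": [0, 0, 0], "yaw": 0}
  ]
}}

```text
t: 2.7
tcp_pos: [0.5133, -0.3747, 0.2733]
tool_rot: [0.663, 0.749, 0.001, -0.004]
force: [0.2, 0.2, 0.8]
finger_gap: 1.002
```

>>> {"method": "send_rows", "body": {
  "commands": [
    {"delta_pos": [0, 0.7, 0], "yaw": 0},
    {"delta_pos": [0, 0, -4], "yaw": 0},
    {"delta_pos": [0, 0, -4], "yaw": 0},
    {"delta_pos": [0, 0, -3], "yaw": 0},
    {"delta_pos": [0, 0, -1.2], "yaw": 0},
    {"delta_pos": [0, 0, 0], "yaw": 0}
  ]
}}

```text
t: 3.45
tcp_pos: [0.5163, -0.355, 0.1515]
tool_rot: [0.658, 0.753, 0.002, -0.004]
force: [0.9, -0.6, 0.0]
finger_gap: 0.997
```

```bash
python3 - <<'E'
from h import *
s=manip.sense();print(s['tcp_pos'],s['tool_rot'],s['force'])
a=snap('top','top2.png');b=snap('side','side2.png')
x=cv2.resize(a[180:300,400:500],None,fx=4,fy=4,interpolation=2)
y=cv2.resize(b[70:190,250:350],None,fx=4,fy=4,interpolation=2)
cv2.imwrite('pics/c4.png',np.hstack([x,y]))
E
```

```text
[ 0.51625327 -0.35503631  0.15147681] [ 0.65804754  0.75296482  0.00167154 -0.00382291] [ 0.92961687 -0.56549954  0.01454631]
```

View pics/c4.png

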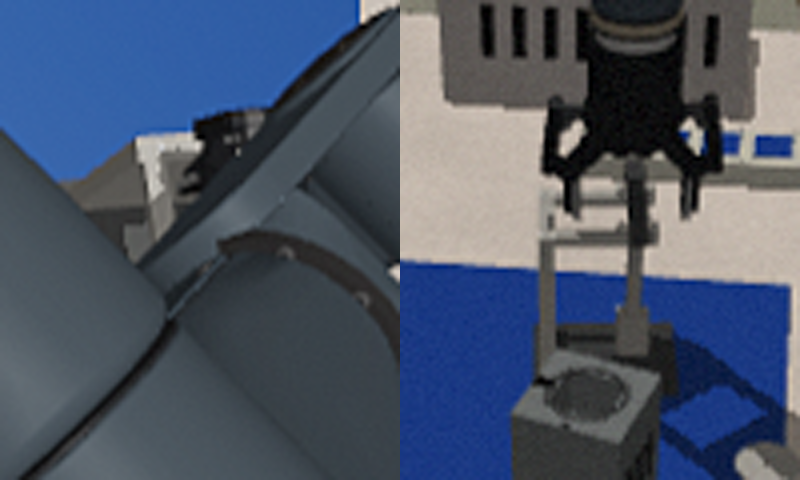

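>>> {"method": "send_rows", "body": {
  "commands": [
    {"delta_pos": [-0.2, -0.7, 0], "yaw": 0},
    {"delta_pos": [0, -0.6, 0], "yaw": 0},
    {"delta_pos": [0, 0, 0], "yaw": 0},
    {"delta_pos": [0, 0, 0], "yaw": 0}
  ]
}}

```text
t: 4.05
tcp_pos: [0.5161, -0.3723, 0.1565]
tool_rot: [0.659, 0.753, 0.001, 0.001]
force: [-0.7, -0.8, 0.2]
finger_gap: 1.001
```

>>> {"method": "send_rows", "body": {
  "commands": [
    {"delta_pos": [-0.1, 0.3, -0.4], "yaw": 0},
    {"delta_pos": [0, 0, 0], "yaw": 0},
    {"delta_pos": [0, 0, 0], "yaw": 0}
  ]
}}

```text
t: 4.42
tcp_pos: [0.5148, -0.3687, 0.1519]
tool_rot: [0.659, 0.753, 0.001, 0.001]
force: [0.3, 0.4, -0.1]
finger_gap: 1.0
```

>>> {"method": "send_rows", "body": {
  "commands": [
    {"delta_pos": [0, 0, 0], "yaw": 0},
    {"delta_pos": [0, 0, 0], "yaw": 0},
    {"delta_pos": [0, 0, 0], "yaw": 0},
    {"delta_pos": [0, 0, 0], "yaw": 0},
    {"delta_pos": [0, 0, 0], "yaw": 0},
    {"delta_pos": [0, 0, 0], "yaw": 0},
    {"delta_pos": [0, 0, 0], "yaw": 0},
    {"delta_pos": [0, 0, 0], "yaw": 0}
  ],
  "grip": 1,
  "force": 80
}}

```text
t: 5.42
tcp_pos: [0.5147, -0.3687, 0.1521]
tool_rot: [0.658, 0.753, 0.001, 0.001]
force: [0.2, 0.2, 0.5]
finger_gap: 0.172
```

>>> {"method": "send_rows", "body": {
  "commands": [
    {"delta_pos": [0, 0, 1], "yaw": 0},
    {"delta_pos": [0, 0, 2], "yaw": 0},
    {"delta_pos": [0, 0, 2], "yaw": 0},
    {"delta_pos": [0, 0, 2.5], "yaw": 0},
    {"delta_pos": [0, 0, 2.5], "yaw": 0},
    {"delta_pos": [0, 0, 2], "yaw": 0},
    {"delta_pos": [0, 0, 1.5], "yaw": 0},
    {"delta_pos": [0, 0, 0.5], "yaw": 0},
    {"delta_pos": [0, 0, 0], "yaw": 0}
  ]
}}

```text
t: 6.55
tcp_pos: [0.5114, -0.3649, 0.2939]
tool_rot: [0.658, 0.753, 0.002, -0.005]
force: [-0.5, 0.7, -2.7]
finger_gap: 0.173
```

>>> {"method": "send_rows", "body": {
  "commands": [
    {"delta_pos": [0.3, 2, 0], "yaw": -0.07},
    {"delta_pos": [0.4, 4, 0], "yaw": -0.08},
    {"delta_pos": [0.4, 4, 0], "yaw": -0.08},
    {"delta_pos": [0.4, 4, 0], "yaw": -0.08},
    {"delta_pos": [0.3, 3, 0], "yaw": -0.05},
    {"delta_pos": [0.2, 1.5, 0], "yaw": -0.03},
    {"delta_pos": [0, 1, 0], "yaw": -0.02},
    {"delta_pos": [0, 0, 0], "yaw": 0},
    {"delta_pos": [0, 0, 0], "yaw": 0}
  ]
}}

```text
t: 7.68
tcp_pos: [0.5277, -0.1705, 0.2868]
tool_rot: [0.802, 0.597, -0.006, -0.006]
force: [0.2, 0.0, -3.9]
finger_gap: 0.174
```

>>> {"method": "send_rows", "body": {
  "commands": [
    {"delta_pos": [0.3, 0.8, 0.3], "yaw": 0},
    {"delta_pos": [0, 0, 0], "yaw": 0},
    {"delta_pos": [0, 0, 0], "yaw": 0}
  ]
}}

```text
t: 8.05
tcp_pos: [0.5309, -0.1632, 0.2897]
tool_rot: [0.803, 0.596, -0.006, -0.006]
force: [0.1, -0.4, -3.0]
finger_gap: 0.173
```

```bash
python3 - <<'E'
from h import *
s=manip.sense();print(s['tcp_pos'],s['tool_rot'],s['force'])
b=snap('side','side3.png');a=snap('top','top3.png')
y=cv2.resize(b[60:240,240:360],None,fx=3.3,fy=3.3,interpolation=2)
x=cv2.resize(a[180:300,290:410],None,fx=3.3,fy=3.3,interpolation=2)
x=cv2.copyMakeBorder(x,0,y.shape[0]-x.shape[0],0,0,0)
cv2.imwrite('pics/c5.png',np.hstack([y,x]))
print('mouth proj',proj('side',(.531,-.161,.125)),'foot',proj('side',(*s['tcp_pos'][:2],s['tcp_pos'][2]+.019-.15)))
E
```

```text
[ 0.53090423 -0.16322735  0.28965747] [ 0.8025925   0.59646206 -0.00616273 -0.00634845] [ 0.11182031 -0.44301873 -3.02411076]
mouth proj [295.86270992 167.4905676 ] foot [296.07772498 158.33093138]
```

View pics/c5.png

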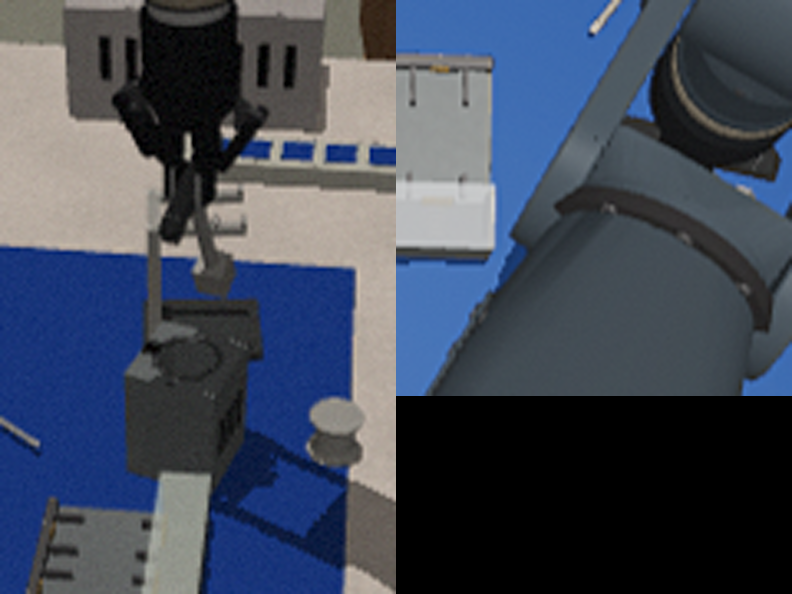

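>>> {"method": "send_rows", "body": {
  "commands": [
    {"delta_pos": [0, 0, 0], "yaw": 0},
    {"delta_pos": [0, 0, 0], "yaw": 0},
    {"delta_pos": [0, 0, 0], "yaw": 0},
    {"delta_pos": [0, 0, 0], "yaw": 0},
    {"delta_pos": [0, 0, 0], "yaw": 0},
    {"delta_pos": [0, 0, 0], "yaw": 0}
  ],
  "force": 20
}}

```text
t: 8.9
tcp_pos: [0.5308, -0.1635, 0.2897]
tool_rot: [0.803, 0.596, -0.006, -0.006]
force: [0.7, 0.5, -2.8]
finger_gap: 0.169
```

```bash
cat >> h.py <<'E'
def foot(im,tag=None):
    # key direction seen in side view: brute-force free 1-D tilt from socket pixel
    s=manip.sense(); return s
E
python3 - <<'E'
from h import *
s=manip.sense();t=s['tcp_pos'];print(t,s['force'])
b=snap('side','side4.png')
cv2.imwrite('pics/c6.png',cv2.resize(b[80:180,260:340],None,fx=5,fy=5,interpolation=2))
# tilt candidates about jaw axis: projected foot
psi=-.291;g=t+np.array([0,0,.019])
for th in np.arange(-.1,.7,.1):
    yk=np.array([-np.sin(psi),np.cos(psi),0])
    f=g-.15*(np.cos(th)*np.array([0,0,1])+np.sin(th)*yk)
    print(round(th,2),(proj('side',f)-[260,80])*5)
E
```

```text
[ 0.53076704 -0.16348934  0.28967576] [ 0.67642861  0.48732842 -2.84490179]
-0.1 [170.99435757 404.2019508 ]
0.0 [180.66008015 391.38709413]
0.1 [190.19745261 376.81101371]
0.2 [199.53994335 360.61874914]
0.3 [208.62502625 342.95643341]
0.4 [217.39381365 323.97078278]
0.5 [225.79067224 303.80889225]
0.6 [233.76284202 282.61829271]
```

View pics/c6.png

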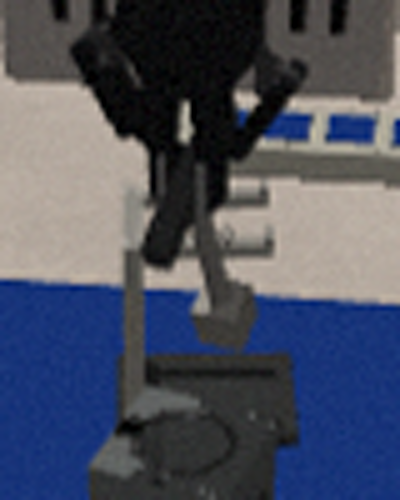

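>>> {"method": "send_rows", "body": {
  "commands": [
    {"delta_pos": [0.4, 1.5, 0], "yaw": 0},
    {"delta_pos": [0.4, 1.5, 0], "yaw": 0},
    {"delta_pos": [0.4, 1.4, 0], "yaw": 0},
    {"delta_pos": [0.2, 0.7, 0], "yaw": 0},
    {"delta_pos": [0, 0, 0], "yaw": 0},
    {"delta_pos": [0, 0, 0], "yaw": 0}
  ],
  "force": 30
}}

```text
t: 9.7
tcp_pos: [0.5459, -0.1074, 0.2897]
tool_rot: [0.802, 0.597, -0.006, -0.006]
force: [-0.2, -0.5, -2.7]
finger_gap: 0.172
```

```bash
python3 - <<'E'
from h import *
s=manip.sense();t=s['tcp_pos'];print(t,s['force'])
b=snap('side','side5.png')
o=cv2.resize(b[80:230,230:350],None,fx=5,fy=5,interpolation=2)[:750]
psi=-.291;g=t+np.array([0,0,.019]);yk=np.array([-np.sin(psi),np.cos(psi),0])
for th in (.3,.4):
    f=g-.15*(np.cos(th)*np.array([0,0,1])+np.sin(th)*yk); u=(proj('side',f)-[230,80])*5
    cv2.circle(o,(int(u[0]),int(u[1])),3,(0,0,255) if th<.35 else (0,255,0),-1)
    print(f)
cv2.imwrite('pics/c7.png',o[:600])
E
```

```text
[ 0.54588452 -0.10740323  0.28969308] [-0.18137993 -0.47481483 -2.69417843]
[ 0.53316635 -0.14986759  0.16539261]
[ 0.5291253  -0.16336016  0.17053393]
```

View pics/c7.png

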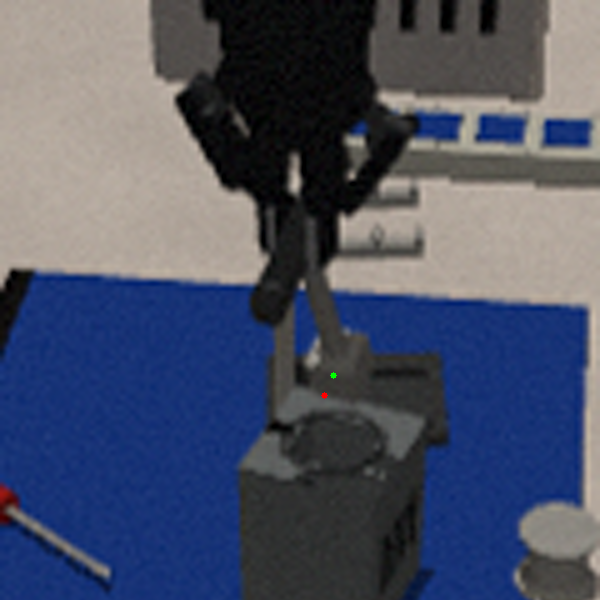

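>>> {"method": "send_rows", "body": {
  "commands": [
    {"delta_pos": [0, 0.3, -1.5], "yaw": 0},
    {"delta_pos": [0, 0, -1.5], "yaw": 0},
    {"delta_pos": [0, 0, -1.5], "yaw": 0},
    {"delta_pos": [0, 0, -1], "yaw": 0},
    {"delta_pos": [0, 0, -0.5], "yaw": 0},
    {"delta_pos": [0, 0, 0], "yaw": 0},
    {"delta_pos": [0, 0, 0], "yaw": 0}
  ]
}}

```text
t: 10.62
tcp_pos: [0.5451, -0.1054, 0.2242]
tool_rot: [0.803, 0.596, -0.007, -0.007]
force: [1.3, -0.0, -4.0]
finger_gap: 0.175
```

>>> {"method": "send_rows", "body": {
  "commands": [
    {"delta_pos": [-0.25, -0.9, 0], "yaw": 0},
    {"delta_pos": [-0.25, -0.9, 0], "yaw": 0},
    {"delta_pos": [-0.25, -0.9, 0], "yaw": 0}
  ],
  "force": 20
}}

```text
t: 11.0
tcp_pos: [0.5392, -0.1295, 0.2265]
tool_rot: [0.803, 0.595, -0.001, -0.009]
force: [1.8, 4.8, -0.7]
finger_gap: 0.17
```

>>> {"method": "send_rows", "body": {
  "commands": [
    {"delta_pos": [-0.25, -0.9, 0], "yaw": 0},
    {"delta_pos": [-0.25, -0.9, 0], "yaw": 0}
  ]
}}

```text
t: 11.25
tcp_pos: [0.535, -0.1451, 0.2281]
tool_rot: [0.804, 0.594, 0.003, -0.011]
force: [0.6, 5.3, 0.1]
finger_gap: 0.169
```

>>> {"method": "send_rows", "body": {
  "commands": [
    {"delta_pos": [-0.25, -0.9, 0], "yaw": 0},
    {"delta_pos": [0, 0, 0], "yaw": 0}
  ]
}}

```text
t: 11.5
tcp_pos: [0.5327, -0.1528, 0.2291]
tool_rot: [0.805, 0.593, 0.006, -0.013]
force: [-0.0, 1.5, -4.0]
finger_gap: 0.172
```

>>> {"method": "send_rows", "body": {
  "commands": [
    {"delta_pos": [-0.2, -0.8, 0], "yaw": 0},
    {"delta_pos": [-0.2, -0.8, 0], "yaw": 0}
  ]
}}

```text
t: 11.75
tcp_pos: [0.5289, -0.167, 0.2298]
tool_rot: [0.805, 0.593, 0.007, -0.014]
force: [0.7, 4.5, -0.7]
finger_gap: 0.175
```

>>> {"method": "send_rows", "body": {
  "commands": [
    {"delta_pos": [-0.05, -0.3, 0], "yaw": 0},
    {"delta_pos": [0, 0, 0], "yaw": 0},
    {"delta_pos": [0, 0, 0], "yaw": 0}
  ]
}}

```text
t: 12.12
tcp_pos: [0.5282, -0.1697, 0.23]
tool_rot: [0.805, 0.593, 0.008, -0.015]
force: [0.8, 4.1, -1.5]
finger_gap: 0.169
```

```bash
python3 - <<'E'
from h import *
s=manip.sense();t=s['tcp_pos'];print(t,s['tool_rot'],s['force'])
b=snap('side','side6.png')
o=cv2.resize(b[80:200,230:350],None,fx=5,fy=5,interpolation=2)
g=t+np.array([0,0,.019])
for p in (g,g-[0,0,.02],g-[0,0,.1]):
    u=(proj('side',p)-[230,80])*5; cv2.circle(o,(int(u[0]),int(u[1])),3,(0,0,255),-1)
cv2.imwrite('pics/c8.png',o)
E
```

```text
[ 0.52820693 -0.16970947  0.22997616] [ 0.80518938  0.59277939  0.00797236 -0.01480171] [ 0.82445999  4.06004831 -1.46807974]
```

View pics/c8.png

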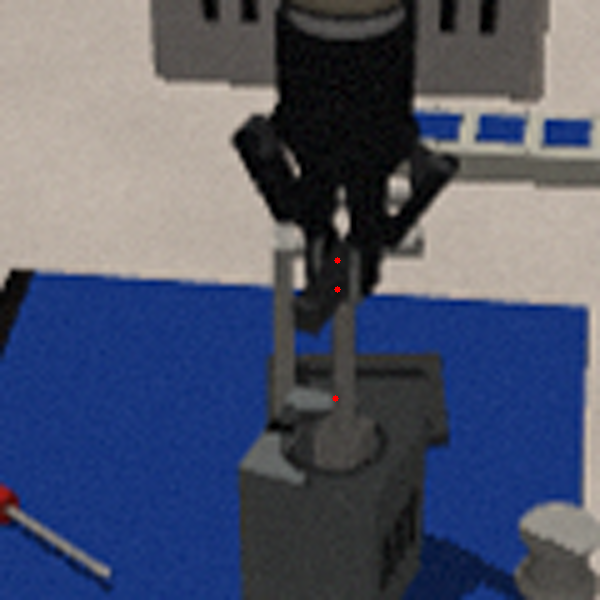

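>>> {"method": "send_rows", "body": {
  "commands": [
    {"delta_pos": [0.2, 0.6, 0], "yaw": 0},
    {"delta_pos": [0.1, 0.2, 0], "yaw": 0},
    {"delta_pos": [0, 0, -1], "yaw": 0},
    {"delta_pos": [0, 0, -1], "yaw": 0},
    {"delta_pos": [0, 0, -1.2], "yaw": 0},
    {"delta_pos": [0, 0, -0.6], "yaw": 0},
    {"delta_pos": [0, 0, 0], "yaw": 0},
    {"delta_pos": [0, 0, 0], "yaw": 0}
  ],
  "force": 60
}}

```text
t: 13.18
tcp_pos: [0.5307, -0.1656, 0.1879]
tool_rot: [0.804, 0.594, 0.004, -0.012]
force: [0.2, -0.4, -3.1]
finger_gap: 0.172
```

>>> {"method": "send_rows", "body": {
  "commands": [
    {"delta_pos": [0.1, 0.5, 0], "yaw": 0},
    {"delta_pos": [0, 0, -0.4], "yaw": 0},
    {"delta_pos": [0, 0, -0.4], "yaw": 0},
    {"delta_pos": [0, 0, 0], "yaw": 0}
  ]
}}

```text
t: 13.68
tcp_pos: [0.5323, -0.1603, 0.1803]
tool_rot: [0.804, 0.594, 0.004, -0.011]
force: [0.3, -0.5, -3.3]
finger_gap: 0.175
```

>>> {"method": "send_rows", "body": {
  "commands": [
    {"delta_pos": [0, 0, -0.4], "yaw": 0},
    {"delta_pos": [0, 0, -0.4], "yaw": 0},
    {"delta_pos": [0, 0, 0], "yaw": 0}
  ]
}}

```text
t: 14.05
tcp_pos: [0.5323, -0.1604, 0.1717]
tool_rot: [0.804, 0.594, 0.004, -0.011]
force: [-0.6, 0.2, -3.0]
finger_gap: 0.173
```

>>> {"method": "send_rows", "body": {
  "commands": [
    {"delta_pos": [0, 0, -0.4], "yaw": 0},
    {"delta_pos": [0, 0, -0.4], "yaw": 0},
    {"delta_pos": [0, 0, 0], "yaw": 0}
  ]
}}

```text
t: 14.42
tcp_pos: [0.5327, -0.1599, 0.1633]
tool_rot: [0.805, 0.594, 0.005, -0.011]
force: [0.5, 0.8, -2.9]
finger_gap: 0.17
```

>>> {"method": "send_rows", "body": {
  "commands": [
    {"delta_pos": [0, 0, -0.4], "yaw": 0},
    {"delta_pos": [0, 0, -0.4], "yaw": 0},
    {"delta_pos": [0, 0, 0], "yaw": 0}
  ]
}}

```text
t: 14.8
tcp_pos: [0.5343, -0.1596, 0.1583]
tool_rot: [0.805, 0.593, 0.007, -0.01]
force: [-0.8, 2.4, -5.0]
finger_gap: 0.166
```

>>> {"method": "send_rows", "body": {
  "commands": [
    {"delta_pos": [0, 0, -0.4], "yaw": 0},
    {"delta_pos": [0, 0, -0.4], "yaw": 0},
    {"delta_pos": [0, 0, 0], "yaw": 0}
  ]
}}

```text
t: 15.18
tcp_pos: [0.5338, -0.1593, 0.1489]
tool_rot: [0.805, 0.594, 0.006, -0.01]
force: [0.5, 2.0, -3.6]
finger_gap: 0.171
```

>>> {"method": "send_rows", "body": {
  "commands": [
    {"delta_pos": [0, 0, -0.4], "yaw": 0},
    {"delta_pos": [0, 0, 0], "yaw": 0}
  ],
  "force": 90
}}

```text
t: 15.42
tcp_pos: [0.5335, -0.1592, 0.1441]
tool_rot: [0.805, 0.594, 0.006, -0.011]
force: [0.6, 1.0, -4.6]
finger_gap: 0.173
```

>>> {"method": "send_rows", "body": {
  "commands": [
    {"delta_pos": [0, 0, 0], "yaw": 0.1},
    {"delta_pos": [0, 0, 0], "yaw": 0.1},
    {"delta_pos": [0, 0, 0], "yaw": 0.1}
  ]
}}

```text
t: 15.8
tcp_pos: [0.5331, -0.1585, 0.1438]
tool_rot: [0.704, 0.71, 0.005, -0.013]
force: [-1.1, 1.8, -1.2]
finger_gap: 0.168
```

```bash
python3 - <<'E'
from h import *
s=manip.sense();print(s['tcp_pos'],s['tool_rot'],s['force'],s['ft_torque'])
E
```

```text
[ 0.53305718 -0.15851766  0.14379163] [ 0.70408677  0.70998203  0.00451896 -0.01291928] [-1.09619783  1.7538605  -1.23788605] [ 0.66945424  0.03211425 -0.18687142]
```

>>> {"method": "send_rows", "body": {
  "commands": [
    {"delta_pos": [0, 0, 0], "yaw": 0.12},
    {"delta_pos": [0, 0, 0], "yaw": 0.12},
    {"delta_pos": [0, 0, 0], "yaw": 0.12},
    {"delta_pos": [0, 0, 0], "yaw": 0.12},
    {"delta_pos": [0, 0, 0], "yaw": 0.12}
  ]
}}

```text
t: 16.42
tcp_pos: [0.5309, -0.1581, 0.1438]
tool_rot: [0.456, 0.89, -0.0, -0.016]
force: [0.1, 0.1, -2.2]
finger_gap: 0.17
```

>>> {"method": "send_rows", "body": {
  "commands": [
    {"delta_pos": [0, 0, 0], "yaw": 0.12},
    {"delta_pos": [0, 0, 0], "yaw": 0.12},
    {"delta_pos": [0, 0, 0], "yaw": 0.12},
    {"delta_pos": [0, 0, 0], "yaw": 0.12}
  ]
}}

```text
t: 16.92
tcp_pos: [0.5292, -0.1587, 0.1438]
tool_rot: [0.224, 0.974, -0.005, -0.017]
force: [-0.8, 0.5, -2.0]
finger_gap: 0.17
```

```bash
cat >> h.py <<'E'
def st():
    s=manip.sense();q=s['tool_rot'];x,y,z,w=q
    psi=np.arctan2(y,x)*2-np.pi/2
    print('t',round(s['t'],2),'tcp',s['tcp_pos'].round(4),'psi',round(psi,3),'toolz',np.round([2*(x*z+y*w),2*(y*z-x*w)],3),'F',s['force'].round(1),'M',s['ft_torque'].round(2),'gap',round(s['finger_gap']*85,1),'q6',s['q'][5].round(2))
    return s
E
python3 -c "
from h import *
st()"
```

```text
t 16.93 tcp [ 0.5292 -0.1587  0.1438] psi 1.118 toolz [-0.036 -0.002] F [-0.8  0.5 -2. ] M [ 0.29  0.11 -0.23] gap 14.4 q6 -1.59
```

>>> {"method": "send_rows", "body": {
  "commands": [
    {"delta_pos": [0, 0, 0], "yaw": 0.1},
    {"delta_pos": [0, 0, 0], "yaw": 0.1},
    {"delta_pos": [0, 0, 0], "yaw": 0.1}
  ]
}}

```text
t: 17.3
tcp_pos: [0.5283, -0.1594, 0.1438]
tool_rot: [0.072, 0.997, -0.008, -0.017]
force: [-0.2, -0.0, -3.7]
finger_gap: 0.166
```

```bash
python3 -c "
from h import *
st()"
```

```text
t 17.3 tcp [ 0.5283 -0.1594  0.1438] psi 1.427 toolz [-0.035 -0.014] F [-0.2 -0.  -3.7] M [ 0.32 -0.02 -0.22] gap 14.1 q6 -1.88
```

>>> {"method": "send_rows", "body": {
  "commands": [
    {"delta_pos": [0, 0, 0], "yaw": 0.08}
  ]
}}

```text
t: 17.42
tcp_pos: [0.5281, -0.1597, 0.1438]
tool_rot: [0.031, 0.999, -0.009, -0.017]
force: [-0.5, 0.7, -2.0]
finger_gap: 0.171
```

```bash
python3 -c "
from h import *
st()"
```

```text
t 17.43 tcp [ 0.5281 -0.1597  0.1438] psi 1.509 toolz [-0.034 -0.017] F [-0.5  0.7 -2. ] M [ 0.32  0.01 -0.34] gap 14.5 q6 -1.96
```

>>> {"method": "send_rows", "body": {
  "commands": [
    {"delta_pos": [0, 0, 0], "yaw": 0.08}
  ]
}}

```text
t: 17.55
tcp_pos: [0.5281, -0.1599, 0.1438]
tool_rot: [-0.008, 1.0, -0.009, -0.016]
force: [-0.2, 0.2, -2.6]
finger_gap: 0.169
```

```bash
python3 -c "
from h import *
st()"
```

```text
t 17.55 tcp [ 0.5281 -0.1599  0.1438] psi 1.587 toolz [-0.033 -0.019] F [-0.2  0.2 -2.6] M [ 0.27  0.05 -1.18] gap 14.4 q6 -2.04
```

>>> {"method": "send_rows", "body": {
  "commands": [
    {"delta_pos": [0, 0, 0], "yaw": -0.1},
    {"delta_pos": [0, 0, 0], "yaw": -0.1},
    {"delta_pos": [0, 0, 0], "yaw": -0.05},
    {"delta_pos": [0, 0, -0.2], "yaw": 0},
    {"delta_pos": [0, 0, -0.2], "yaw": 0}
  ]
}}

```text
t: 18.18
tcp_pos: [0.5282, -0.1605, 0.1407]
tool_rot: [0.12, 0.993, -0.008, -0.017]
force: [-1.3, 1.6, 10.8]
finger_gap: 0.164
```

```bash
python3 -c "
from h import *
st()"
```

```text
t 18.18 tcp [ 0.5282 -0.1605  0.1407] psi 1.33 toolz [-0.036 -0.011] F [-1.3  1.6 10.8] M [ 0.78  0.4  -0.08] gap 13.9 q6 -1.79
```

>>> {"method": "send_rows", "body": {
  "commands": [
    {"delta_pos": [0, 0, 0], "yaw": 0},
    {"delta_pos": [0, 0, 0], "yaw": 0},
    {"delta_pos": [0, 0, 0], "yaw": 0},
    {"delta_pos": [0, 0, 0], "yaw": 0},
    {"delta_pos": [0, 0, 0], "yaw": 0},
    {"delta_pos": [0, 0, 0], "yaw": 0}
  ],
  "grip": -1
}}

```text
t: 18.92
tcp_pos: [0.5294, -0.1625, 0.1417]
tool_rot: [0.119, 0.993, -0.01, -0.015]
force: [0.3, 0.1, 0.4]
finger_gap: 1.002
```

>>> {"method": "send_rows", "body": {
  "commands": [
    {"delta_pos": [0, 0, 3], "yaw": 0},
    {"delta_pos": [0, 0, 4], "yaw": 0},
    {"delta_pos": [0, 0, 4], "yaw": 0},
    {"delta_pos": [0, 4, 2], "yaw": -0.1},
    {"delta_pos": [0, 5, 0], "yaw": -0.1},
    {"delta_pos": [0, 5, 0], "yaw": -0.1},
    {"delta_pos": [-0.5, 5, 0], "yaw": 0},
    {"delta_pos": [-1, 5, 0], "yaw": 0},
    {"delta_pos": [-1, 4, 0], "yaw": 0},
    {"delta_pos": [0, 0, 0], "yaw": 0}
  ]
}}

```text
t: 20.18
tcp_pos: [0.5026, 0.1248, 0.2759]
tool_rot: [0.272, 0.962, -0.006, -0.015]
force: [-0.3, -0.5, -0.1]
finger_gap: 1.004
```

```bash
python3 - <<'E'
from h import *
st()
a=snap('top','top7.png');b=snap('side','side7.png')
x=cv2.resize(a[180:300,100:410],None,fx=2.5,fy=2.5,interpolation=2)
y=cv2.resize(b[100:220,235:345],None,fx=2.5,fy=2.5,interpolation=2)
y=cv2.copyMakeBorder(y,0,0,0,x.shape[1]-y.shape[1],0)
cv2.imwrite('pics/c9.png',np.vstack([x,y]))
E
```

```text
t 20.18 tcp [0.5026 0.1248 0.2759] psi 1.02 toolz [-0.032 -0.003] F [-0.3 -0.5 -0.1] M [ 0.   -0.06  0.01] gap 85.3 q6 -0.99
```

View pics/c9.png

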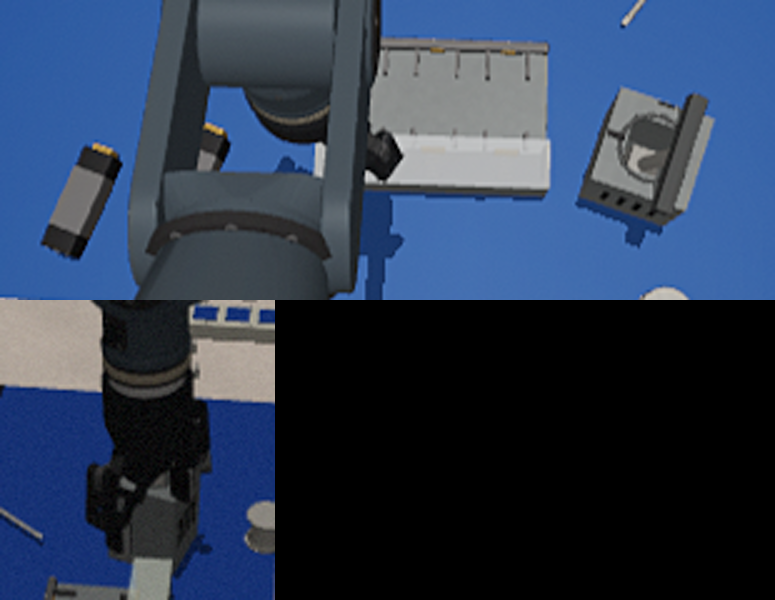

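```bash
cat >> h.py <<'E'
def batt(im,n='top',x0=.38,x1=.60,y0=.15,y1=.48,z=.04,s=2000,lo=70):
    W,H=round((y1-y0)*s),round((x1-x0)*s)
    src=np.float32([proj(n,(x,y,z)) for x,y in((x1,y1),(x1,y0),(x0,y0),(x0,y1))])
    M=cv2.getPerspectiveTransform(src,np.float32([[0,0],[W,0],[W,H],[0,H]]))
    o=cv2.warpPerspective(im,M,(W,H),flags=cv2.INTER_CUBIC)
    h=cv2.cvtColor(o,cv2.COLOR_BGR2HSV); B=o.astype(int)
    gold=((h[...,0]>10)&(h[...,0]<35)&(h[...,1]>110)&(h[...,2]>110)).astype(np.uint8)
    grey=((h[...,1]<70)&(h[...,2]>lo)&(h[...,2]<150)).astype(np.uint8)
    out=[]
    for nm,m in(('grey',grey),('gold',gold)):
        for c in cv2.findContours(m,0,1)[0]:
            A=cv2.contourArea(c)/s/s*1e6
            if A>(800 if nm=='grey' else 60):
                (u,v),(w,hh),_=cv2.minAreaRect(c); bx=cv2.boxPoints(cv2.minAreaRect(c)); e=bx[1]-bx[0] if np.linalg.norm(bx[1]-bx[0])>np.linalg.norm(bx[2]-bx[1]) else bx[2]-bx[1]
                if e[1]>0:e=-e
                print(nm,'xy',round(x1-v/s,4),round(y1-u/s,4),'mm',round(w/s*1e3,1),round(hh/s*1e3,1),'yaw',round(np.arctan2(-e[0],-e[1]),3),'A',round(A))
E
python3 - <<'E'
from h import *
batt(cv2.imread('pics/top0.png'));print();batt(cv2.imread('pics/top7.png'))
E
```

```text
grey xy 0.4668 0.3825 mm 33.2 61.8 yaw -0.311 A 1922
grey xy 0.493 0.2765 mm 33.3 62.5 yaw -0.341 A 1947
gold xy 0.5174 0.3633 mm 19.3 5.6 yaw 1.302 A 80
gold xy 0.5428 0.2564 mm 19.0 5.3 yaw 1.207 A 77

grey xy 0.4155 0.2345 mm 70.0 136.0 yaw -1.571 A 7267
grey xy 0.4665 0.3824 mm 33.8 62.4 yaw -0.315 A 1964
grey xy 0.4881 0.2252 mm 69.7 149.6 yaw -1.56 A 6205
grey xy 0.4988 0.3151 mm 30.8 203.3 yaw -0.027 A 4849
gold xy 0.5171 0.3631 mm 19.7 5.7 yaw 1.272 A 84
gold xy 0.5427 0.2567 mm 20.1 5.6 yaw 1.207 A 84
```

>>> {"method": "send_rows", "body": {
  "commands": [
    {"delta_pos": [0, 3, 0], "yaw": 0.07},
    {"delta_pos": [-0.3, 4, 0], "yaw": 0.07},
    {"delta_pos": [-0.3, 4, 0], "yaw": 0.07},
    {"delta_pos": [-0.2, 2.5, -2], "yaw": 0},
    {"delta_pos": [0, 1, -4], "yaw": 0},
    {"delta_pos": [0, 0, -4], "yaw": 0},
    {"delta_pos": [0, 0, -4], "yaw": 0},
    {"delta_pos": [0, 0, -2], "yaw": 0},
    {"delta_pos": [0, 0, 0], "yaw": 0},
    {"delta_pos": [0, 0, 0], "yaw": 0}
  ],
  "force": 40
}}

```text
t: 21.52
tcp_pos: [0.5076, 0.2576, 0.1125]
tool_rot: [0.178, 0.984, -0.008, -0.008]
force: [0.0, 0.2, 0.1]
finger_gap: 0.997
```

```bash
python3 -c "
from h import *
st()"
```

```text
t 21.52 tcp [0.5076 0.2576 0.1125] psi 1.212 toolz [-0.019 -0.012] F [0.  0.2 0.1] M [ 0.08 -0.01  0.02] gap 84.8 q6 -0.93
```

>>> {"method": "send_rows", "body": {
  "commands": [
    {"delta_pos": [-1.2, 1.7, 0], "yaw": 0.018},
    {"delta_pos": [0, 0, 0], "yaw": 0},
    {"delta_pos": [0, 0, -2], "yaw": 0},
    {"delta_pos": [0, 0, -2], "yaw": 0},
    {"delta_pos": [0, 0, 0], "yaw": 0}
  ]
}}

```text
t: 22.15
tcp_pos: [0.4975, 0.2778, 0.0769]
tool_rot: [0.168, 0.986, -0.005, -0.003]
force: [0.1, -0.3, -0.8]
finger_gap: 0.998
```

```bash
python3 -c "
from h import *
st()"
```

```text
t 22.15 tcp [0.4975 0.2778 0.0769] psi 1.234 toolz [-0.008 -0.01 ] F [ 0.1 -0.3 -0.8] M [ 0.02 -0.04  0.01] gap 84.9 q6 -0.91
```

Descend to TCP z about 0.009 and close.

>>> {"method": "send_rows", "body": {
  "commands": [
    {"delta_pos": [-0.2, -0.2, -2], "yaw": 0},
    {"delta_pos": [0, 0, -2], "yaw": 0},
    {"delta_pos": [0, 0, -1.5], "yaw": 0},
    {"delta_pos": [0, 0, -0.5], "yaw": 0},
    {"delta_pos": [0, 0, 0], "yaw": 0}
  ]
}}

```text
t: 22.78
tcp_pos: [0.499, 0.2781, 0.0203]
tool_rot: [0.166, 0.986, -0.003, 0.001]
force: [-0.7, 0.1, -0.3]
finger_gap: 0.999
```

```bash
python3 -c "
from h import *
st()"
```

```text
t 22.77 tcp [0.499  0.2781 0.0203] psi 1.236 toolz [ 0.001 -0.007] F [-0.7  0.1 -0.3] M [-0.04 -0.03 -0.03] gap 84.9 q6 -0.91
```

>>> {"method": "send_rows", "body": {
  "commands": [
    {"delta_pos": [-0.5, -0.2, -0.7], "yaw": 0},
    {"delta_pos": [0, 0, -0.3], "yaw": 0},
    {"delta_pos": [0, 0, 0], "yaw": 0}
  ]
}}

```text
t: 23.15
tcp_pos: [0.4943, 0.2762, 0.0108]
tool_rot: [0.166, 0.986, -0.003, 0.002]
force: [0.5, 0.5, -0.2]
finger_gap: 1.001
```

>>> {"method": "send_rows", "body": {
  "commands": [
    {"delta_pos": [0, 0, 0], "yaw": 0},
    {"delta_pos": [0, 0, 0], "yaw": 0},
    {"delta_pos": [0, 0, 0], "yaw": 0},
    {"delta_pos": [0, 0, 0], "yaw": 0},
    {"delta_pos": [0, 0, 0], "yaw": 0},
    {"delta_pos": [0, 0, 0], "yaw": 0}
  ],
  "grip": 1,
  "force": 40
}}

```text
t: 23.9
tcp_pos: [0.4948, 0.2762, 0.0113]
tool_rot: [0.166, 0.986, -0.003, 0.003]
force: [0.0, 0.3, 0.3]
finger_gap: 0.364
```

```bash
python3 -c "
from h import *
st()"
```

```text
t 23.9 tcp [0.4948 0.2762 0.0113] psi 1.237 toolz [ 0.004 -0.006] F [0.  0.3 0.3] M [-0.01  0.01  0.04] gap 31.0 q6 -0.91
```

>>> {"method": "send_rows", "body": {
  "commands": [
    {"delta_pos": [0, 0, 2], "yaw": 0},
    {"delta_pos": [0, 0, 4], "yaw": 0},
    {"delta_pos": [0.5, -2, 4], "yaw": 0.04},
    {"delta_pos": [1.8, -4, 1], "yaw": 0.05},
    {"delta_pos": [1.8, -4, 0], "yaw": 0.05},
    {"delta_pos": [1.8, -4, 0], "yaw": 0.05},
    {"delta_pos": [1.8, -4, 0], "yaw": 0.05},
    {"delta_pos": [1.8, -4, 0], "yaw": 0.05},
    {"delta_pos": [1.5, -4, 0], "yaw": 0.05},
    {"delta_pos": [1, -2.5, 0], "yaw": 0.02}
  ]
}}

```text
t: 25.15
tcp_pos: [0.6106, -0.0161, 0.119]
tool_rot: [-0.022, 1.0, -0.004, -0.003]
force: [-0.7, -0.2, -3.0]
finger_gap: 0.368
```

>>> {"method": "send_rows", "body": {
  "commands": [
    {"delta_pos": [0, -1, 0], "yaw": 0},
    {"delta_pos": [0, 0, 0], "yaw": 0},
    {"delta_pos": [0, 0, 0], "yaw": 0}
  ]
}}

```text
t: 25.52
tcp_pos: [0.6086, -0.0265, 0.1173]
tool_rot: [-0.02, 1.0, -0.003, -0.005]
force: [-0.3, -0.5, -3.3]
finger_gap: 0.373
```

```bash
python3 -c "
from h import *
st()"
```

```text
t 25.52 tcp [ 0.6086 -0.0265  0.1173] psi 1.612 toolz [-0.009 -0.007] F [-0.3 -0.5 -3.3] M [-0.06 -0.03 -0.06] gap 31.7 q6 -1.83
```

>>> {"method": "send_rows", "body": {
  "commands": [
    {"delta_pos": [1.2, -0.5, -1], "yaw": -0.016},
    {"delta_pos": [0, 0, -2], "yaw": 0},
    {"delta_pos": [0, 0, -2], "yaw": 0},
    {"delta_pos": [0, 0, -1], "yaw": 0},
    {"delta_pos": [0, 0, 0], "yaw": 0}
  ]
}}

```text
t: 26.15
tcp_pos: [0.6233, -0.0279, 0.0543]
tool_rot: [-0.014, 1.0, -0.003, -0.004]
force: [-0.5, 0.5, -2.1]
finger_gap: 0.369
```

```bash
python3 -c "
from h import *
s=st()
a=snap('top','top8.png');b=snap('side','side8.png')
x=cv2.resize(a[185:260,220:330],None,fx=5,fy=5,interpolation=2)
y=cv2.resize(b[180:290,230:330],None,fx=2.4,fy=2.4,interpolation=2)
h=max(x.shape[0],y.shape[0]);f=lambda i:cv2.copyMakeBorder(i,0,h-i.shape[0],0,0,0)
cv2.imwrite('pics/c10.png',np.hstack([f(x),f(y)]))
"
```

```text
t 26.15 tcp [ 0.6233 -0.0279  0.0543] psi 1.598 toolz [-0.007 -0.007] F [-0.5  0.5 -2.1] M [0.05 0.04 0.02] gap 31.4 q6 -1.81
```

View pics/c10.png

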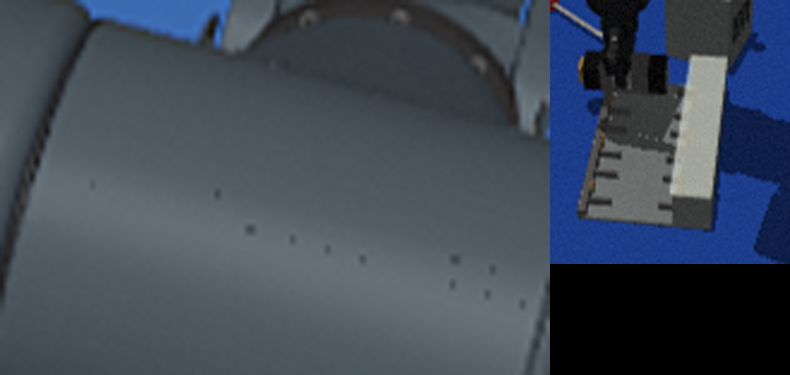

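>>> {"method": "send_rows", "body": {
  "commands": [
    {"delta_pos": [-0.1, -0.3, -0.8], "yaw": 0},
    {"delta_pos": [0, 0, -0.7], "yaw": 0},
    {"delta_pos": [0, 0, -0.4], "yaw": 0},
    {"delta_pos": [0, 0, 0], "yaw": 0}
  ],
  "force": 25
}}

```text
t: 26.75
tcp_pos: [0.624, -0.0319, 0.0368]
tool_rot: [-0.014, 1.0, -0.004, -0.001]
force: [0.3, -0.3, -3.2]
finger_gap: 0.368
```

```bash
python3 -c "
from h import *
st()"
```

```text
t 26.75 tcp [ 0.624  -0.0319  0.0368] psi 1.598 toolz [-0.002 -0.008] F [ 0.3 -0.3 -3.2] M [-0.01 -0.05 -0.04] gap 31.3 q6 -1.82
```

>>> {"method": "send_rows", "body": {
  "commands": [
    {"delta_pos": [0, 0, -0.4], "yaw": 0},
    {"delta_pos": [0, 0, -0.3], "yaw": 0},
    {"delta_pos": [0, 0, 0], "yaw": 0}
  ]
}}

```text
t: 27.12
tcp_pos: [0.6244, -0.0319, 0.0296]
tool_rot: [-0.013, 1.0, -0.004, -0.001]
force: [0.8, -0.0, -2.3]
finger_gap: 0.368
```

```bash
python3 -c "
from h import *
st()"
```

```text
t 27.12 tcp [ 0.6244 -0.0319  0.0296] psi 1.598 toolz [-0.001 -0.008] F [ 0.8 -0.  -2.3] M [ 0.01 -0.03 -0.01] gap 31.3 q6 -1.81
```

>>> {"method": "send_rows", "body": {
  "commands": [
    {"delta_pos": [0, 0, -0.2], "yaw": 0},
    {"delta_pos": [0, 0, -0.2], "yaw": 0}
  ]
}}

```text
t: 27.38
tcp_pos: [0.6244, -0.032, 0.0294]
tool_rot: [-0.014, 1.0, -0.004, -0.0]
force: [-3.3, -0.9, 10.4]
finger_gap: 0.371
```

>>> {"method": "send_rows", "body": {
  "commands": [
    {"delta_pos": [0, 0, -0.2], "yaw": 0},
    {"delta_pos": [0, 0, 0], "yaw": 0}
  ]
}}

```text
t: 27.62
tcp_pos: [0.6247, -0.032, 0.0301]
tool_rot: [-0.014, 1.0, -0.005, 0.0]
force: [-0.4, 0.1, -2.9]
finger_gap: 0.369
```

```bash
python3 -c "
from h import *
st()"
```

```text
t 27.62 tcp [ 0.6247 -0.032   0.0301] psi 1.598 toolz [ 0.001 -0.009] F [-0.4  0.1 -2.9] M [ 0.04 -0.02 -0.03] gap 31.4 q6 -1.82
```

>>> {"method": "send_rows", "body": {
  "commands": [
    {"delta_pos": [0, 0, -0.5], "yaw": 0},
    {"delta_pos": [0, 0, -0.5], "yaw": 0}
  ],
  "force": 20
}}

```text
t: 27.88
tcp_pos: [0.6243, -0.0322, 0.0277]
tool_rot: [-0.014, 1.0, -0.005, -0.0]
force: [-11.3, 0.5, 32.8]
finger_gap: 0.367
```

```bash
python3 -c "
from h import *
st()"
```

```text
t 27.88 tcp [ 0.6243 -0.0322  0.0277] psi 1.599 toolz [ 0.   -0.01] F [-11.3   0.5  32.8] M [ 0.25  1.48 -0.03] gap 31.2 q6 -1.81
```

>>> {"method": "send_rows", "body": {
  "commands": [
    {"delta_pos": [0, 0, 0], "yaw": 0},
    {"delta_pos": [0, 0, 0], "yaw": 0},
    {"delta_pos": [0, 0, 0], "yaw": 0},
    {"delta_pos": [0, 0, 0], "yaw": 0}
  ],
  "grip": 0.0
}}

```text
t: 28.38
tcp_pos: [0.6257, -0.0326, 0.0286]
tool_rot: [-0.014, 1.0, -0.005, 0.002]
force: [0.1, 0.3, 0.2]
finger_gap: 0.499
```

```bash
python3 -c "
from h import *
st()"
```

```text
t 28.38 tcp [ 0.6257 -0.0326  0.0286] psi 1.599 toolz [ 0.004 -0.011] F [0.1 0.3 0.2] M [-0.04  0.01  0.  ] gap 42.4 q6 -1.81
```

>>> {"method": "send_rows", "body": {
  "commands": [
    {"delta_pos": [0, 0, 0], "yaw": 0},
    {"delta_pos": [0, 0, 0], "yaw": 0},
    {"delta_pos": [0, 0, 0], "yaw": 0},
    {"delta_pos": [0, 0, 0], "yaw": 0}
  ],
  "grip": 1,
  "force": 40
}}

```text
t: 28.88
tcp_pos: [0.6256, -0.0325, 0.0284]
tool_rot: [-0.014, 1.0, -0.005, 0.001]
force: [0.3, 0.5, 1.3]
finger_gap: 0.372
```

```bash
python3 -c "
from h import *
s=st()
b=snap('side','side9.png')
cv2.imwrite('pics/c11.png',cv2.resize(b[170:290,220:330],None,fx=5,fy=5,interpolation=2))
"
```

```text
t 28.88 tcp [ 0.6256 -0.0325  0.0284] psi 1.599 toolz [ 0.003 -0.01 ] F [0.3 0.5 1.3] M [0.   0.06 0.03] gap 31.6 q6 -1.81
```

View pics/c11.png

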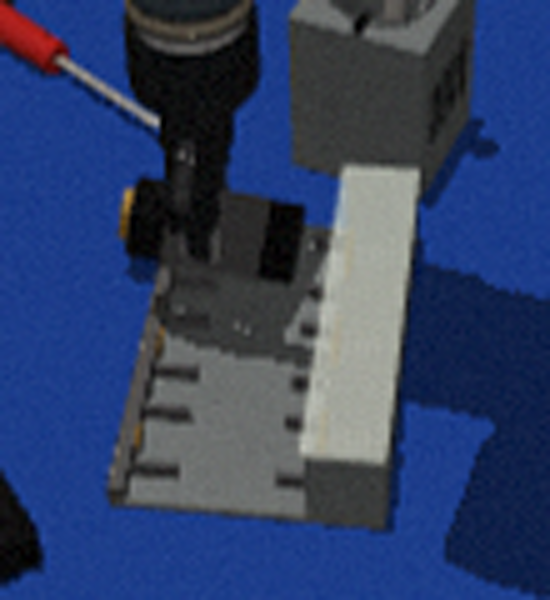

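>>> {"method": "send_rows", "body": {
  "commands": [
    {"delta_pos": [-0.7, 0, 0.05], "yaw": 0},
    {"delta_pos": [-0.7, 0, 0], "yaw": 0},
    {"delta_pos": [-0.6, 0, 0], "yaw": 0}
  ]
}}

```text
t: 29.3
tcp_pos: [0.6054, -0.0323, 0.0284]
tool_rot: [-0.014, 1.0, -0.005, 0.002]
force: [1.3, 0.0, -0.2]
finger_gap: 0.366
```

```bash
python3 -c "
from h import *
st()"
```

```text
t 29.3 tcp [ 0.6054 -0.0323  0.0284] psi 1.599 toolz [ 0.005 -0.01 ] F [ 1.3  0.  -0.2] M [ 0.01 -0.18  0.02] gap 31.1 q6 -1.82
```

>>> {"method": "send_rows", "body": {
  "commands": [
    {"delta_pos": [-0.5, 0, 0], "yaw": 0},
    {"delta_pos": [-0.4, 0, 0], "yaw": 0}
  ]
}}

```text
t: 29.55
tcp_pos: [0.596, -0.0325, 0.0285]
tool_rot: [-0.014, 1.0, -0.005, 0.003]
force: [2.4, 1.1, -1.4]
finger_gap: 0.371
```

```bash
python3 -c "
from h import *
st()"
```

```text
t 29.55 tcp [ 0.596  -0.0325  0.0285] psi 1.598 toolz [ 0.006 -0.011] F [ 2.4  1.1 -1.4] M [ 0.13 -0.42 -0.08] gap 31.5 q6 -1.83
```

>>> {"method": "send_rows", "body": {
  "commands": [
    {"delta_pos": [-0.5, 0, 0], "yaw": 0},
    {"delta_pos": [-0.3, 0, 0], "yaw": 0}
  ]
}}

```text
t: 29.8
tcp_pos: [0.5904, -0.0328, 0.029]
tool_rot: [-0.013, 1.0, -0.006, 0.006]
force: [4.2, 1.4, -2.3]
finger_gap: 0.368
```

```bash
python3 -c "
from h import *
st()"
```

```text
t 29.8 tcp [ 0.5904 -0.0328  0.029 ] psi 1.597 toolz [ 0.013 -0.011] F [ 4.2  1.4 -2.3] M [ 0.28 -0.86 -0.11] gap 31.3 q6 -1.83
```

>>> {"method": "send_rows", "body": {
  "commands": [
    {"delta_pos": [-0.4, 0, 0], "yaw": 0},
    {"delta_pos": [-0.3, 0, 0], "yaw": 0}
  ]
}}

```text
t: 30.05
tcp_pos: [0.5869, -0.0329, 0.0295]
tool_rot: [-0.012, 1.0, -0.006, 0.011]
force: [6.2, 2.1, -2.4]
finger_gap: 0.362
```

```bash
python3 -c "
from h import *
st()"
```

```text
t 30.05 tcp [ 0.5869 -0.0329  0.0295] psi 1.595 toolz [ 0.021 -0.012] F [ 6.2  2.1 -2.4] M [ 0.34 -1.   -0.04] gap 30.8 q6 -1.83
```

>>> {"method": "send_rows", "body": {
  "commands": [
    {"delta_pos": [-0.5, 0.05, 0], "yaw": 0},
    {"delta_pos": [-0.5, 0, 0], "yaw": 0}
  ]
}}

```text
t: 30.3
tcp_pos: [0.5831, -0.0331, 0.0305]
tool_rot: [-0.011, 1.0, -0.007, 0.018]
force: [9.4, 3.2, -4.5]
finger_gap: 0.367
```

```bash
python3 -c "
from h import *
st()"
```

```text
t 30.3 tcp [ 0.5831 -0.0331  0.0305] psi 1.594 toolz [ 0.036 -0.013] F [ 9.4  3.2 -4.5] M [ 0.69 -1.52 -0.14] gap 31.2 q6 -1.83
```

>>> {"method": "send_rows", "body": {
  "commands": [
    {"delta_pos": [-0.2, 0.1, -0.5], "yaw": 0},
    {"delta_pos": [-0.2, 0, -0.5], "yaw": 0}
  ],
  "force": 25
}}

```text
t: 30.55
tcp_pos: [0.5869, -0.0332, 0.0244]
tool_rot: [-0.011, 1.0, -0.008, 0.026]
force: [7.0, 4.9, 8.2]
finger_gap: 0.364
```

```bash
python3 -c "
from h import *
st()"
```

```text
t 30.55 tcp [ 0.5869 -0.0332  0.0244] psi 1.593 toolz [ 0.053 -0.016] F [7.  4.9 8.2] M [ 0.94 -0.58 -0.03] gap 31.0 q6 -1.83
```

>>> {"method": "send_rows", "body": {
  "commands": [
    {"delta_pos": [-0.2, 0, -0.5], "yaw": 0},
    {"delta_pos": [-0.2, 0, -0.5], "yaw": 0}
  ]
}}

```text
t: 30.8
tcp_pos: [0.5902, -0.0331, 0.0189]
tool_rot: [-0.01, 0.999, -0.009, 0.034]
force: [5.5, 3.1, 9.8]
finger_gap: 0.365
```

```bash
python3 -c "
from h import *
st()"
```

```text
t 30.8 tcp [ 0.5902 -0.0331  0.0189] psi 1.592 toolz [ 0.069 -0.018] F [5.5 3.1 9.8] M [ 0.78 -0.46  0.05] gap 31.0 q6 -1.84
```

>>> {"method": "send_rows", "body": {
  "commands": [
    {"delta_pos": [-0.5, 0, -0.3], "yaw": 0},
    {"delta_pos": [-0.5, 0, -0.3], "yaw": 0},
    {"delta_pos": [-0.3, 0, -0.3], "yaw": 0}
  ]
}}

```text
t: 31.18
tcp_pos: [0.5908, -0.0331, 0.0184]
tool_rot: [-0.01, 0.999, -0.011, 0.05]
force: [1.1, 2.9, 15.7]
finger_gap: 0.367
```

```bash
python3 -c "
from h import *
st()"
```

```text
t 31.18 tcp [ 0.5908 -0.0331  0.0184] psi 1.591 toolz [ 0.1   -0.021] F [ 1.1  2.9 15.7] M [0.82 0.08 0.14] gap 31.2 q6 -1.84
```

>>> {"method": "send_rows", "body": {
  "commands": [
    {"delta_pos": [0, 0, 0], "yaw": 0},
    {"delta_pos": [0, 0, 0], "yaw": 0},
    {"delta_pos": [0, 0, 0], "yaw": 0},
    {"delta_pos": [0, 0, 0], "yaw": 0},
    {"delta_pos": [0, 0, 2], "yaw": 0},
    {"delta_pos": [0, 0, 4], "yaw": 0},
    {"delta_pos": [-0.5, 2, 4], "yaw": 0},
    {"delta_pos": [-1, 4, 2], "yaw": 0},
    {"delta_pos": [-2, 5, 0], "yaw": 0},
    {"delta_pos": [-2, 5, 0], "yaw": -0.1}
  ],
  "grip": -0.6
}}

```text
t: 32.42
tcp_pos: [0.5305, 0.1269, 0.1394]
tool_rot: [0.045, 0.998, -0.012, 0.044]
force: [0.6, 0.4, 0.1]
finger_gap: 0.799
```

>>> {"method": "send_rows", "body": {
  "commands": [
    {"delta_pos": [-2, 5, 0], "yaw": -0.1},
    {"delta_pos": [-2, 4, 0], "yaw": -0.1},
    {"delta_pos": [0, 0, 0], "yaw": 0}
  ]
}}

```text
t: 32.8
tcp_pos: [0.4862, 0.2219, 0.1389]
tool_rot: [0.146, 0.988, -0.017, 0.041]
force: [-0.4, 0.1, -1.0]
finger_gap: 0.8
```

```bash
python3 - <<'E'
from h import *
st()
a=snap('top','top10.png');b=snap('side','side10.png')
batt(a,x0=.5,x1=.7,y0=-.09,y1=.0,z=.046,lo=40)
x=cv2.resize(a[185:265,220:330],None,fx=5,fy=5,interpolation=2)
y=cv2.resize(b[190:285,240:305],None,fx=4,fy=4,interpolation=2)
h=max(x.shape[0],y.shape[0]);f=lambda i:cv2.copyMakeBorder(i,0,h-i.shape[0],0,0,0)
cv2.imwrite('pics/c12.png',np.hstack([f(x),f(y)])[:600,:800])
batt(a)
E
```

```text
t 32.8 tcp [0.4862 0.2219 0.1389] psi 1.278 toolz [ 0.076 -0.046] F [-0.4  0.1 -1. ] M [-0.01  0.11 -0.01] gap 68.0 q6 -0.96
grey xy 0.597 -0.0345 mm 99.0 69.0 yaw 0.0 A 6212
gold xy 0.639 -0.0318 mm 5.0 18.5 yaw -1.571 A 80
grey xy 0.4704 0.4307 mm 180.0 25.4 yaw 0.006 A 3350
grey xy 0.4758 0.3433 mm 226.7 165.4 yaw 0.204 A 16326
```

View pics/c12.png

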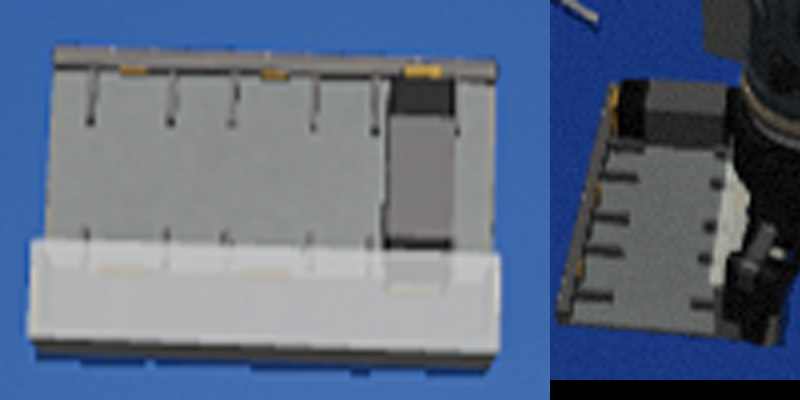

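```bash
cat >> h.py <<'E'
def tri(u1,u2):
    o1,d1=ray('top',*u1);o2,d2=ray('side',*u2)
    A=np.stack([d1,-d2],1);k=np.linalg.lstsq(A,o2-o1,rcond=None)[0]
    p,q=o1+k[0]*d1,o2+k[1]*d2;return (p+q)/2,np.linalg.norm(p-q)
def gold(im,r):
    v0,v1,u0,u1=r;h=cv2.cvtColor(im[v0:v1,u0:u1],cv2.COLOR_BGR2HSV)
    m=((h[...,0]>8)&(h[...,0]<35)&(h[...,1]>110)&(h[...,2]>70)).astype(np.uint8)
    n,_,s,c=cv2.connectedComponentsWithStats(m);return [(int(s[i,4]),s[i,:4]+[u0,v0,0,0],(c[i]+[u0,v0]).round(1)) for i in range(1,n) if s[i,4]>2]
E
python3 - <<'E'
from h import *
np.set_printoptions(precision=4,suppress=True)
a=cv2.imread('pics/top10.png');b=cv2.imread('pics/side10.png')
print(gold(a,(190,206,235,325)),'\n',gold(b,(205,270,235,265)))
# top-face corner points of grey panel, side and top
for i,j in(((220+391/5,185+115/5),(240+(648-550)/4,190+81/4)),((220+454/5,185+117/5),None)):
    if j: print(tri(i,j))
for z in (.020,.026,.032): print(z,proj('top',(.642,-.0305,z)),proj('side',(.642,-.0305,z)))
E
```

```text
[(6, array([244, 198,   5,   2]), array([245.7, 198.8])), (9, array([272, 199,   6,   2]), array([274.3, 199.6])), (20, array([301, 198,   7,   3]), array([303.9, 199. ]))] 
 [(14, array([255, 212,   2,  10]), array([255.5, 216.4])), (4, array([247, 255,   1,   4]), array([247. , 256.5]))]
(array([ 0.6087, -0.0172,  0.0704]), np.float64(0.0014906149409513242))
0.02 [303.3015 200.2689] [255.0371 217.9727]
0.026 [303.4099 199.6932] [254.918 216.602]
0.032 [303.5192 199.1124] [254.7982 215.222 ]
```

>>> {"method": "send_rows", "body": {
  "commands": [
    {"delta_pos": [-2, -3, 0], "yaw": 0.08},
    {"delta_pos": [-1, -4, 0], "yaw": 0.08},
    {"delta_pos": [-0.5, -3, 0], "yaw": 0.08},
    {"delta_pos": [0, -2, 0], "yaw": 0.08},
    {"delta_pos": [0, 0, 0], "yaw": 0}
  ],
  "grip": 1,
  "force": 40
}}

```text
t: 33.52
tcp_pos: [0.456, 0.0903, 0.1389]
tool_rot: [-0.014, 0.999, -0.01, 0.046]
force: [-0.3, 0.4, 0.4]
finger_gap: 0.001
```

```bash
python3 -c "
from h import *
st()
a=snap('top','t11.png')
"
```

```text
t 33.52 tcp [0.456  0.0903 0.1389] psi 1.599 toolz [ 0.091 -0.02 ] F [-0.3  0.4  0.4] M [ 0.04  0.05 -0.08] gap 0.1 q6 -1.61
```

>>> {"method": "send_rows", "body": {
  "commands": [
    {"delta_pos": [0, 0, -3], "yaw": 0},
    {"delta_pos": [0, 0, -3], "yaw": 0},
    {"delta_pos": [0, 0, -3], "yaw": 0},
    {"delta_pos": [0, 0, -1], "yaw": 0},
    {"delta_pos": [0, 0, 0], "yaw": 0},
    {"delta_pos": [1, 0, 0], "yaw": 0},
    {"delta_pos": [1, 0, 0], "yaw": 0},
    {"delta_pos": [0.8, 0, 0], "yaw": 0}
  ]
}}

```text
t: 34.58
tcp_pos: [0.4857, 0.0919, 0.039]
tool_rot: [-0.012, 0.999, -0.01, 0.045]
force: [-14.6, -1.4, 9.9]
finger_gap: -0.002
```

```bash
python3 -c "
from h import *
st()
"
```

```text
t 34.58 tcp [0.4857 0.0919 0.039 ] psi 1.595 toolz [ 0.09 -0.02] F [-14.6  -1.4   9.9] M [-0.3   2.25 -0.15] gap -0.2 q6 -1.59
```

>>> {"method": "send_rows", "body": {
  "commands": [
    {"delta_pos": [0.8, 0, 0], "yaw": 0},
    {"delta_pos": [0.8, 0, 0], "yaw": 0},
    {"delta_pos": [0.8, 0, 0], "yaw": 0}
  ]
}}

```text
t: 34.95
tcp_pos: [0.4853, 0.0923, 0.0382]
tool_rot: [-0.013, 1.0, -0.01, 0.018]
force: [-11.3, -1.7, 7.2]
finger_gap: 0.001
```

```bash
python3 -c "
from h import *
st()
"
```

```text
t 34.95 tcp [0.4853 0.0923 0.0382] psi 1.597 toolz [ 0.037 -0.02 ] F [-11.3  -1.7   7.2] M [-0.22  1.82 -0.06] gap 0.1 q6 -1.59
```

Works. Two more such rows.

>>> {"method": "send_rows", "body": {
  "commands": [
    {"delta_pos": [0.8, 0, 0], "yaw": 0},
    {"delta_pos": [0.8, 0, 0], "yaw": 0}
  ]
}}

```text
t: 35.2
tcp_pos: [0.485, 0.0924, 0.0381]
tool_rot: [-0.013, 1.0, -0.01, 0.001]
force: [-11.8, -1.3, 7.2]
finger_gap: 0.002
```

>>> {"method": "send_rows", "body": {
  "commands": [
    {"delta_pos": [-1.5, 0, 0], "yaw": 0},
    {"delta_pos": [-1.5, 0, 3], "yaw": 0},
    {"delta_pos": [0, 0, 5], "yaw": 0},
    {"delta_pos": [0, -1, 3], "yaw": 0},
    {"delta_pos": [4, -3, 0], "yaw": 0},
    {"delta_pos": [5, -3, 0], "yaw": 0},
    {"delta_pos": [5, -3, 0], "yaw": 0},
    {"delta_pos": [2, -1.5, 0], "yaw": 0},
    {"delta_pos": [0, 0, 0], "yaw": 0}
  ]
}}

```text
t: 36.33
tcp_pos: [0.6234, -0.0268, 0.1598]
tool_rot: [-0.014, 1.0, -0.012, 0.008]
force: [-0.6, 0.5, 0.2]
finger_gap: 0.004
```

```bash
python3 -c "
from h import *
st()
"
```

```text
t 36.33 tcp [ 0.6234 -0.0268  0.1598] psi 1.598 toolz [ 0.016 -0.023] F [-0.6  0.5  0.2] M [ 0.01 -0.01  0.08] gap 0.3 q6 -1.8
```

Probe and press down the cap end of the loaded block (target x 0.627, y −0.031; top expected at z 0.046).

>>> {"method": "send_rows", "body": {
  "commands": [
    {"delta_pos": [0.3, -0.4, -3], "yaw": 0},
    {"delta_pos": [0, 0, -3], "yaw": 0},
    {"delta_pos": [0, 0, -3], "yaw": 0},
    {"delta_pos": [0, 0, -1], "yaw": 0},
    {"delta_pos": [0, 0, 0], "yaw": 0}
  ]
}}

```text
t: 36.95
tcp_pos: [0.6224, -0.0267, 0.0607]
tool_rot: [-0.015, 1.0, -0.011, 0.007]
force: [-0.4, 0.4, -0.6]
finger_gap: -0.004
```

>>> {"method": "send_rows", "body": {
  "commands": [
    {"delta_pos": [0, 0, -0.4], "yaw": 0},
    {"delta_pos": [0, 0, -0.3], "yaw": 0},
    {"delta_pos": [0, 0, -0.3], "yaw": 0}
  ]
}}

```text
t: 37.33
tcp_pos: [0.6242, -0.0266, 0.0535]
tool_rot: [-0.015, 1.0, -0.011, 0.01]
force: [-0.3, -0.4, -0.4]
finger_gap: 0.001
```

```bash
python3 -c "
from h import *
st()
"
```

```text
t 37.33 tcp [ 0.6242 -0.0266  0.0535] psi 1.601 toolz [ 0.021 -0.023] F [-0.3 -0.4 -0.4] M [ 0.05  0.02 -0.03] gap 0.1 q6 -1.8
```

>>> {"method": "send_rows", "body": {
  "commands": [
    {"delta_pos": [0, -0.3, -0.4], "yaw": 0},
    {"delta_pos": [0, 0, -0.3], "yaw": 0}
  ]
}}

```text
t: 37.58
tcp_pos: [0.6246, -0.03, 0.0465]
tool_rot: [-0.015, 1.0, -0.012, 0.011]
force: [1.2, 0.3, 0.4]
finger_gap: -0.004
```

>>> {"method": "send_rows", "body": {
  "commands": [
    {"delta_pos": [0, 0, -0.4], "yaw": 0},
    {"delta_pos": [0, 0, -0.4], "yaw": 0}
  ]
}}

```text
t: 37.83
tcp_pos: [0.6247, -0.0299, 0.046]
tool_rot: [-0.015, 1.0, -0.012, 0.011]
force: [-7.2, 2.9, 29.1]
finger_gap: -0.001
```

```bash
python3 -c "
from h import *
st()
"
```

```text
t 37.83 tcp [ 0.6247 -0.0299  0.046 ] psi 1.601 toolz [ 0.022 -0.023] F [-7.2  2.9 29.1] M [ 0.14  1.34 -0.01] gap -0.0 q6 -1.8
```

>>> {"method": "send_rows", "body": {
  "commands": [
    {"delta_pos": [0, 0, 4], "yaw": 0},
    {"delta_pos": [0, 0, 5], "yaw": 0},
    {"delta_pos": [0, 2, 3], "yaw": 0},
    {"delta_pos": [-1, 4, 0], "yaw": -0.05},
    {"delta_pos": [-1, 4, 0], "yaw": -0.05}
  ],
  "grip": -1
}}

```text
t: 38.45
tcp_pos: [0.6058, 0.0687, 0.1712]
tool_rot: [0.04, 0.999, -0.012, 0.013]
force: [-0.4, 0.3, -0.7]
finger_gap: 0.999
```

```bash
python3 -c "
from h import *
st()
batt(snap('top','t12.png'),y0=.22)
"
```

```text
t 38.45 tcp [0.6058 0.0687 0.1712] psi 1.491 toolz [ 0.024 -0.026] F [-0.4  0.3 -0.7] M [-0.03  0.03  0.02] gap 84.9 q6 -1.53
grey xy 0.4155 0.2905 mm 70.0 140.0 yaw -1.571 A 8477
grey xy 0.421 0.4195 mm 121.0 81.0 yaw -1.571 A 8940
grey xy 0.499 0.2388 mm 94.0 36.5 yaw 0.0 A 1759
gold xy 0.4858 0.3782 mm 19.8 5.9 yaw 1.249 A 88
```

```bash
python3 -c "
from h import *
a=cv2.imread('pics/t12.png');cv2.imwrite('pics/c13.png',rect(a,'top',.34,.52,.30,.46,.04,3300))
h=cv2.cvtColor(a,cv2.COLOR_BGR2HSV)
for p in((.43,.395),(.44,.392),(.39,.42),(.37,.35)):
    u=proj('top',(*p,.04)).round().astype(int);print(p,h[u[1],u[0]])
"
```

```text
(0.43, 0.395) [103  54  85]
(0.44, 0.392) [102  54  80]
(0.39, 0.42) [104  52  98]
(0.37, 0.35) [103  48 101]
```

View pics/c13.png

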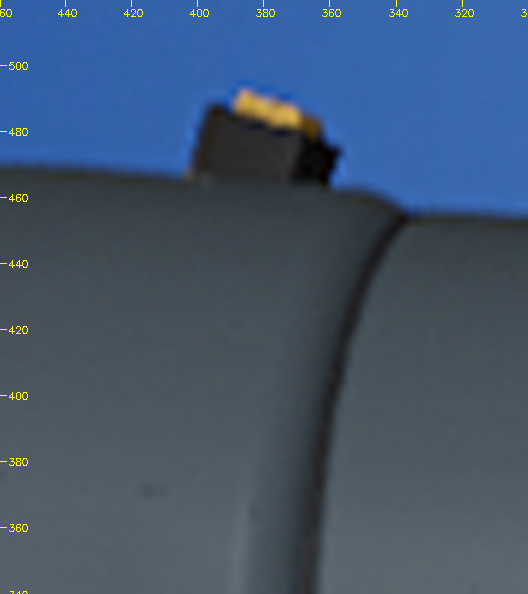

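>>> {"method": "send_rows", "body": {
  "commands": [
    {"delta_pos": [-2, -5, 3], "yaw": 0},
    {"delta_pos": [-2, -5, 3], "yaw": 0},
    {"delta_pos": [-2, -5, 2], "yaw": 0},
    {"delta_pos": [0, -5, 0], "yaw": 0},
    {"delta_pos": [0, 0, 0], "yaw": 0}
  ]
}}

```text
t: 39.12
tcp_pos: [0.5415, -0.1291, 0.2528]
tool_rot: [0.035, 0.999, -0.012, 0.012]
force: [-0.9, -0.5, 0.1]
finger_gap: 0.999
```

```bash
python3 -c "
from h import *
st()
batt(snap('top','t13.png'),x0=.34,x1=.56,y0=.28,y1=.48)
"
```

```text
t 39.12 tcp [ 0.5415 -0.1291  0.2528] psi 1.501 toolz [ 0.023 -0.024] F [-0.9 -0.5  0.1] M [-0.01  0.07 -0.  ] gap 84.9 q6 -1.92
grey xy 0.3808 0.3275 mm 94.0 80.5 yaw -1.571 A 5176
grey xy 0.4353 0.3974 mm 33.8 62.8 yaw -0.302 A 1987
gold xy 0.4858 0.3781 mm 19.9 5.9 yaw 1.249 A 89
```

>>> {"method": "send_rows", "body": {
  "commands": [
    {"delta_pos": [0, 4, 0], "yaw": -0.03},
    {"delta_pos": [0, 5.5, 0], "yaw": -0.03},
    {"delta_pos": [-1, 5.5, 0], "yaw": -0.03},
    {"delta_pos": [-1, 5.5, 0], "yaw": -0.03},
    {"delta_pos": [-1, 5.5, 0], "yaw": -0.03},
    {"delta_pos": [-1, 5.5, -1], "yaw": -0.03},
    {"delta_pos": [-1.5, 5.5, -1], "yaw": -0.03},
    {"delta_pos": [-1.5, 5.5, -2], "yaw": -0.03},
    {"delta_pos": [-1.5, 5, -2], "yaw": 0},
    {"delta_pos": [-1, 2, -2], "yaw": 0}
  ]
}}

```text
t: 40.42
tcp_pos: [0.4363, 0.3911, 0.1687]
tool_rot: [0.153, 0.988, -0.009, 0.009]
force: [0.7, -0.7, -0.1]
finger_gap: 1.0
```

>>> {"method": "send_rows", "body": {
  "commands": [
    {"delta_pos": [0, 0, -2], "yaw": 0},
    {"delta_pos": [0, 0, 0], "yaw": 0},
    {"delta_pos": [0, 0, 0], "yaw": 0}
  ]
}}

```text
t: 40.8
tcp_pos: [0.4302, 0.395, 0.1457]
tool_rot: [0.148, 0.989, -0.011, 0.006]
force: [0.2, 0.5, 0.6]
finger_gap: 1.0
```

```bash
python3 -c "
from h import *
st()
"
```

```text
t 40.8 tcp [0.4302 0.395  0.1457] psi 1.273 toolz [ 0.01  -0.024] F [0.2 0.5 0.6] M [-0.01  0.01  0.01] gap 85.0 q6 -0.69
```

>>> {"method": "send_rows", "body": {
  "commands": [
    {"delta_pos": [0.6, 0.1, -2], "yaw": -0.012},
    {"delta_pos": [0, 0, -3], "yaw": 0},
    {"delta_pos": [0, 0, -3], "yaw": 0},
    {"delta_pos": [0, 0, -1.5], "yaw": 0},
    {"delta_pos": [0, 0, 0], "yaw": 0},
    {"delta_pos": [0, 0, 0], "yaw": 0}
  ]
}}

```text
t: 41.55
tcp_pos: [0.4414, 0.3959, 0.049]
tool_rot: [0.157, 0.987, -0.008, 0.01]
force: [0.5, 0.1, 0.0]
finger_gap: 0.998
```

```bash
python3 -c "
from h import *
st()
"
```

```text
t 41.55 tcp [0.4414 0.3959 0.049 ] psi 1.255 toolz [ 0.016 -0.02 ] F [0.5 0.1 0. ] M [ 0.05 -0.01  0.01] gap 84.8 q6 -0.67
```

>>> {"method": "send_rows", "body": {
  "commands": [
    {"delta_pos": [-0.5, 0.1, -1.5], "yaw": 0},
    {"delta_pos": [0, 0, -1.3], "yaw": 0},
    {"delta_pos": [0, 0, -0.6], "yaw": 0},
    {"delta_pos": [0, 0, 0], "yaw": 0}
  ]
}}

```text
t: 42.05
tcp_pos: [0.4368, 0.3977, 0.0144]
tool_rot: [0.157, 0.987, -0.007, 0.011]
force: [0.3, 0.1, -0.6]
finger_gap: 0.998
```

```bash
python3 -c "
from h import *
st()
"
```

```text
t 42.05 tcp [0.4368 0.3977 0.0144] psi 1.255 toolz [ 0.019 -0.018] F [ 0.3  0.1 -0.6] M [-0.    0.01 -0.07] gap 84.8 q6 -0.66
```

>>> {"method": "send_rows", "body": {
  "commands": [
    {"delta_pos": [0, 0, -0.3], "yaw": 0},
    {"delta_pos": [0, 0, 0], "yaw": 0}
  ]
}}

```text
t: 42.3
tcp_pos: [0.4371, 0.3979, 0.0114]
tool_rot: [0.157, 0.987, -0.007, 0.011]
force: [1.1, -0.2, 0.8]
finger_gap: 1.0
```

>>> {"method": "send_rows", "body": {
  "commands": [
    {"delta_pos": [0, 0, 0], "yaw": 0},
    {"delta_pos": [0, 0, 0], "yaw": 0},
    {"delta_pos": [0, 0, 0], "yaw": 0},
    {"delta_pos": [0, 0, 0], "yaw": 0},
    {"delta_pos": [0, 0, 0], "yaw": 0},
    {"delta_pos": [0, 0, 0], "yaw": 0}
  ],
  "grip": 1,
  "force": 40
}}

```text
t: 43.05
tcp_pos: [0.4375, 0.3981, 0.0122]
tool_rot: [0.157, 0.987, -0.007, 0.012]
force: [0.1, -1.0, -0.1]
finger_gap: 0.369
```

```bash
python3 -c "
from h import *
st()
"
```

```text
t 43.05 tcp [0.4375 0.3981 0.0122] psi 1.255 toolz [ 0.021 -0.017] F [ 0.1 -1.  -0.1] M [ 0.08  0.01 -0.01] gap 31.4 q6 -0.66
```

>>> {"method": "send_rows", "body": {
  "commands": [
    {"delta_pos": [0, 0, 2], "yaw": 0},
    {"delta_pos": [0, 0, 4], "yaw": 0},
    {"delta_pos": [1, -2, 4], "yaw": 0.04},
    {"delta_pos": [2.5, -4, 2], "yaw": 0.05},
    {"delta_pos": [2.5, -4, 0], "yaw": 0.05},
    {"delta_pos": [2.5, -4, 0], "yaw": 0.05},
    {"delta_pos": [2.5, -4, 0], "yaw": 0.05},
    {"delta_pos": [2.5, -4, 0], "yaw": 0.05},
    {"delta_pos": [2.5, -3.5, 0], "yaw": 0.04},
    {"delta_pos": [1, -1.5, 0], "yaw": 0}
  ]
}}

```text
t: 44.3
tcp_pos: [0.6084, 0.1203, 0.1448]
tool_rot: [-0.015, 1.0, -0.005, 0.015]
force: [0.2, -0.1, -3.5]
finger_gap: 0.365
```

>>> {"method": "send_rows", "body": {
  "commands": [
    {"delta_pos": [0, 0, 0], "yaw": 0},
    {"delta_pos": [0, 0, 0], "yaw": 0}
  ]
}}

```text
t: 44.55
tcp_pos: [0.607, 0.1207, 0.1452]
tool_rot: [-0.014, 1.0, -0.005, 0.014]
force: [-0.1, 0.2, -3.3]
finger_gap: 0.367
```

```bash
python3 -c "
from h import *
st()
"
```

```text
t 44.55 tcp [0.607  0.1207 0.1452] psi 1.599 toolz [ 0.028 -0.009] F [-0.1  0.2 -3.3] M [0.04 0.03 0.02] gap 31.2 q6 -1.57
```

>>> {"method": "send_rows", "body": {
  "commands": [
    {"delta_pos": [1.2, -0.6, -2], "yaw": 0},
    {"delta_pos": [0, 0, -3], "yaw": 0},
    {"delta_pos": [0, 0, -2.5], "yaw": 0},
    {"delta_pos": [0, 0, -1.5], "yaw": 0},
    {"delta_pos": [0, 0, 0], "yaw": 0}
  ]
}}

```text
t: 45.18
tcp_pos: [0.6143, 0.1232, 0.0541]
tool_rot: [-0.019, 1.0, -0.004, 0.013]
force: [0.4, -0.2, -2.4]
finger_gap: 0.369
```

```bash
python3 -c "
from h import *
st()
"
```

```text
t 45.17 tcp [0.6143 0.1232 0.0541] psi 1.608 toolz [ 0.025 -0.007] F [ 0.4 -0.2 -2.4] M [-0.02  0.03 -0.01] gap 31.3 q6 -1.58
```

>>> {"method": "send_rows", "body": {
  "commands": [
    {"delta_pos": [0.5, -0.7, -0.6], "yaw": -0.01},
    {"delta_pos": [0, -0.1, -0.6], "yaw": 0},
    {"delta_pos": [0, 0, -0.3], "yaw": 0},
    {"delta_pos": [0, 0, 0], "yaw": 0}
  ]
}}

```text
t: 45.68
tcp_pos: [0.6215, 0.1151, 0.0407]
tool_rot: [-0.013, 1.0, -0.004, 0.015]
force: [-0.0, 0.2, -2.7]
finger_gap: 0.369
```

```bash
python3 -c "
from h import *
st()
"
```

```text
t 45.67 tcp [0.6215 0.1151 0.0407] psi 1.598 toolz [ 0.03  -0.007] F [-0.   0.2 -2.7] M [ 0.03  0.04 -0.03] gap 31.4 q6 -1.58
```

>>> {"method": "send_rows", "body": {
  "commands": [
    {"delta_pos": [0, -0.15, -0.5], "yaw": 0},
    {"delta_pos": [0, 0, -0.5], "yaw": 0},
    {"delta_pos": [0, 0, -0.1], "yaw": 0}
  ]
}}

```text
t: 46.05
tcp_pos: [0.6218, 0.1134, 0.0299]
tool_rot: [-0.013, 1.0, -0.004, 0.016]
force: [-2.1, 0.5, 3.8]
finger_gap: 0.365
```

```bash
python3 -c "
from h import *
st()
"
```

```text
t 46.05 tcp [0.6218 0.1134 0.0299] psi 1.597 toolz [ 0.031 -0.007] F [-2.1  0.5  3.8] M [0.05 0.24 0.  ] gap 31.0 q6 -1.58
```

Touching the stop; release slightly, let the flat end drop, regrip.

>>> {"method": "send_rows", "body": {
  "commands": [
    {"delta_pos": [0, 0, 0], "yaw": 0},
    {"delta_pos": [0, 0, 0], "yaw": 0},
    {"delta_pos": [0, 0, 0], "yaw": 0},
    {"delta_pos": [0, 0, 0], "yaw": 0}
  ],
  "grip": 0.0
}}

```text
t: 46.55
tcp_pos: [0.6234, 0.1135, 0.0312]
tool_rot: [-0.013, 1.0, -0.004, 0.017]
force: [0.3, -0.6, 0.3]
finger_gap: 0.501
```

>>> {"method": "send_rows", "body": {
  "commands": [
    {"delta_pos": [0, 0, -0.1], "yaw": 0},
    {"delta_pos": [0, 0, 0], "yaw": 0},
    {"delta_pos": [0, 0, 0], "yaw": 0},
    {"delta_pos": [0, 0, 0], "yaw": 0}
  ],
  "grip": 1
}}

```text
t: 47.05
tcp_pos: [0.6236, 0.1135, 0.0309]
tool_rot: [-0.013, 1.0, -0.004, 0.018]
force: [0.8, 0.4, 1.3]
finger_gap: 0.369
```

```bash
python3 -c "
from h import *
st()
"
```

```text
t 47.05 tcp [0.6236 0.1135 0.0309] psi 1.598 toolz [ 0.035 -0.007] F [0.8 0.4 1.3] M [ 0.03  0.02 -0.07] gap 31.3 q6 -1.58
```

>>> {"method": "send_rows", "body": {
  "commands": [
    {"delta_pos": [-0.7, 0, 0.05], "yaw": 0},
    {"delta_pos": [-0.7, 0, 0], "yaw": 0},
    {"delta_pos": [-0.6, 0, 0], "yaw": 0},
    {"delta_pos": [-0.5, 0, 0], "yaw": 0}
  ]
}}

```text
t: 47.55
tcp_pos: [0.5975, 0.1135, 0.0308]
tool_rot: [-0.013, 1.0, -0.004, 0.018]
force: [0.6, 0.1, -2.2]
finger_gap: 0.368
```

```bash
python3 -c "
from h import *
st()
"
```

```text
t 47.55 tcp [0.5975 0.1135 0.0308] psi 1.598 toolz [ 0.036 -0.007] F [ 0.6  0.1 -2.2] M [-0.   -0.04 -0.03] gap 31.3 q6 -1.58
```

>>> {"method": "send_rows", "body": {
  "commands": [
    {"delta_pos": [-0.6, 0, 0], "yaw": 0},
    {"delta_pos": [-0.5, 0, 0], "yaw": 0},
    {"delta_pos": [-0.5, 0, 0], "yaw": 0}
  ]
}}

```text
t: 47.92
tcp_pos: [0.5858, 0.1132, 0.0318]
tool_rot: [-0.013, 1.0, -0.004, 0.024]
force: [5.8, 0.1, -3.8]
finger_gap: 0.371
```

```bash
python3 -c "
from h import *
st()
"
```

```text
t 47.92 tcp [0.5858 0.1132 0.0318] psi 1.597 toolz [ 0.049 -0.007] F [ 5.8  0.1 -3.8] M [ 0.02 -1.   -0.02] gap 31.6 q6 -1.58
```

>>> {"method": "send_rows", "body": {
  "commands": [
    {"delta_pos": [-0.6, 0, -0.1], "yaw": 0},
    {"delta_pos": [-0.6, 0, -0.1], "yaw": 0}
  ]
}}

```text
t: 48.18
tcp_pos: [0.5819, 0.1131, 0.0325]
tool_rot: [-0.013, 0.999, -0.004, 0.034]
force: [8.2, 0.2, 1.1]
finger_gap: 0.368
```

```bash
python3 -c "
from h import *
st()
"
```

```text
t 48.17 tcp [0.5819 0.1131 0.0325] psi 1.596 toolz [ 0.068 -0.006] F [8.2 0.2 1.1] M [ 0.06 -1.1  -0.02] gap 31.3 q6 -1.58
```

>>> {"method": "send_rows", "body": {
  "commands": [
    {"delta_pos": [-0.4, 0, -0.5], "yaw": 0},
    {"delta_pos": [-0.3, 0, -0.5], "yaw": 0},
    {"delta_pos": [-0.3, 0, -0.5], "yaw": 0}
  ],
  "force": 25
}}

```text
t: 48.55
tcp_pos: [0.5867, 0.113, 0.0252]
tool_rot: [-0.012, 0.999, -0.003, 0.051]
force: [6.7, 0.4, 5.3]
finger_gap: 0.366
```

```bash
python3 -c "
from h import *
st()
"
```

```text
t 48.55 tcp [0.5867 0.113  0.0252] psi 1.595 toolz [ 0.101 -0.006] F [6.7 0.4 5.3] M [ 0.14 -0.58 -0.04] gap 31.1 q6 -1.58
```

>>> {"method": "send_rows", "body": {
  "commands": [
    {"delta_pos": [-0.3, 0, -0.5], "yaw": 0},
    {"delta_pos": [-0.4, 0, -0.4], "yaw": 0},
    {"delta_pos": [-0.4, 0, -0.4], "yaw": 0}
  ]
}}

```text
t: 48.92
tcp_pos: [0.5895, 0.113, 0.0208]
tool_rot: [-0.012, 0.998, -0.003, 0.066]
force: [1.2, -1.2, 25.5]
finger_gap: 0.363
```

```bash
python3 -c "
from h import *
st()
"
```

```text
t 48.92 tcp [0.5895 0.113  0.0208] psi 1.594 toolz [ 0.132 -0.005] F [ 1.2 -1.2 25.5] M [0.19 0.04 0.1 ] gap 30.8 q6 -1.58
```

>>> {"method": "send_rows", "body": {
  "commands": [
    {"delta_pos": [0, 0, 0], "yaw": 0},
    {"delta_pos": [0, 0, 0], "yaw": 0},
    {"delta_pos": [0, 0, 0], "yaw": 0},
    {"delta_pos": [0, 0, 0], "yaw": 0},
    {"delta_pos": [0, 0, 2], "yaw": 0},
    {"delta_pos": [0, 0, 4], "yaw": 0},
    {"delta_pos": [0, 0, 4], "yaw": 0},
    {"delta_pos": [-3, 0, 1], "yaw": 0},
    {"delta_pos": [-4, -1, 0], "yaw": 0},
    {"delta_pos": [-4, -1, 0], "yaw": 0}
  ],
  "grip": -0.5
}}

```text
t: 50.18
tcp_pos: [0.4734, 0.093, 0.1316]
tool_rot: [-0.012, 0.998, -0.003, 0.061]
force: [0.8, -0.1, -0.2]
finger_gap: 0.748
```

>>> {"method": "send_rows", "body": {
  "commands": [
    {"delta_pos": [-2, 0, 0], "yaw": 0},
    {"delta_pos": [0, 0, 0], "yaw": 0},
    {"delta_pos": [0, 0, 0], "yaw": 0},
    {"delta_pos": [0, 0, 0], "yaw": 0}
  ],
  "grip": 1
}}

```text
t: 50.68
tcp_pos: [0.4506, 0.0928, 0.1311]
tool_rot: [-0.012, 0.998, -0.003, 0.059]
force: [-0.3, -0.3, 0.2]
finger_gap: -0.004
```

```bash
python3 -c "
from h import *
st()
"
```

```text
t 50.67 tcp [0.4506 0.0928 0.1311] psi 1.595 toolz [ 0.119 -0.005] F [-0.3 -0.3  0.2] M [-0.05  0.08 -0.03] gap -0.3 q6 -1.63
```

Straighten the tool against the rack's rear wall as before.

>>> {"method": "send_rows", "body": {
  "commands": [
    {"delta_pos": [0, 0, -3], "yaw": 0},
    {"delta_pos": [0, 0, -3], "yaw": 0},
    {"delta_pos": [0, 0, -2.5], "yaw": 0},
    {"delta_pos": [0, 0, -0.5], "yaw": 0},
    {"delta_pos": [0.6, 0, 0], "yaw": 0},
    {"delta_pos": [0.8, 0, 0], "yaw": 0},
    {"delta_pos": [0.8, 0, 0], "yaw": 0},
    {"delta_pos": [0.8, 0, 0], "yaw": 0}
  ]
}}

```text
t: 51.68
tcp_pos: [0.4858, 0.093, 0.0406]
tool_rot: [-0.012, 0.998, -0.003, 0.06]
force: [-15.2, -2.6, 10.8]
finger_gap: -0.001
```

```bash
python3 -c "
from h import *
st()
"
```

```text
t 51.67 tcp [0.4858 0.093  0.0406] psi 1.596 toolz [ 0.12  -0.005] F [-15.2  -2.6  10.8] M [-0.43  2.39 -0.14] gap -0.1 q6 -1.63
```

>>> {"method": "send_rows", "body": {
  "commands": [
    {"delta_pos": [0.8, 0, 0], "yaw": 0},
    {"delta_pos": [0.8, 0, 0], "yaw": 0},
    {"delta_pos": [0.8, 0, 0], "yaw": 0},
    {"delta_pos": [0.8, 0, 0], "yaw": 0}
  ]
}}

```text
t: 52.18
tcp_pos: [0.4854, 0.0938, 0.0391]
tool_rot: [-0.014, 1.0, -0.003, 0.025]
force: [-11.4, -1.8, 8.3]
finger_gap: -0.004
```

```bash
python3 -c "
from h import *
st()
"
```

```text
t 52.17 tcp [0.4854 0.0938 0.0391] psi 1.599 toolz [ 0.05  -0.004] F [-11.4  -1.8   8.3] M [-0.33  1.76 -0.02] gap -0.3 q6 -1.63
```

>>> {"method": "send_rows", "body": {
  "commands": [
    {"delta_pos": [0.8, 0, 0], "yaw": 0},
    {"delta_pos": [0.8, 0, 0], "yaw": 0},
    {"delta_pos": [0.8, 0, 0], "yaw": 0},
    {"delta_pos": [-1.5, 0, 0], "yaw": 0},
    {"delta_pos": [-1, 0, 3], "yaw": 0},
    {"delta_pos": [0, 0, 4], "yaw": 0},
    {"delta_pos": [4, 0.5, 0], "yaw": 0},
    {"delta_pos": [4, 0.5, 0], "yaw": 0},
    {"delta_pos": [4, 0.5, 0], "yaw": 0},
    {"delta_pos": [2, 0.3, 0], "yaw": 0}
  ]
}}

```text
t: 53.42
tcp_pos: [0.6035, 0.1128, 0.1165]
tool_rot: [-0.015, 1.0, -0.002, 0.001]
force: [-0.3, 0.5, -0.2]
finger_gap: 0.002
```

>>> {"method": "send_rows", "body": {
  "commands": [
    {"delta_pos": [0, 0, 0], "yaw": 0},
    {"delta_pos": [0, 0, 0], "yaw": 0}
  ]
}}

```text
t: 53.68
tcp_pos: [0.6043, 0.1129, 0.1173]
tool_rot: [-0.015, 1.0, -0.002, 0.002]
force: [-0.2, -0.5, -0.5]
finger_gap: -0.004
```

```bash
python3 -c "
from h import *
st()
"
```

```text
t 53.67 tcp [0.6043 0.1129 0.1173] psi 1.601 toolz [ 0.004 -0.005] F [-0.2 -0.5 -0.5] M [-0.02  0.06 -0.04] gap -0.3 q6 -1.59
```

>>> {"method": "send_rows", "body": {
  "commands": [
    {"delta_pos": [1.9, 0, -2], "yaw": 0},
    {"delta_pos": [0, 0, -2], "yaw": 0},
    {"delta_pos": [0, 0, -2], "yaw": 0},
    {"delta_pos": [0, 0, 0], "yaw": 0},
    {"delta_pos": [0, 0, 0], "yaw": 0}
  ]
}}

```text
t: 54.3
tcp_pos: [0.6181, 0.1126, 0.0576]
tool_rot: [-0.015, 1.0, -0.002, -0.0]
force: [0.8, 0.5, 0.4]
finger_gap: -0.001
```

>>> {"method": "send_rows", "body": {
  "commands": [
    {"delta_pos": [0, 0, -0.3], "yaw": 0},
    {"delta_pos": [0, 0, -0.3], "yaw": 0}
  ]
}}

```text
t: 54.55
tcp_pos: [0.6187, 0.1126, 0.0533]
tool_rot: [-0.015, 1.0, -0.002, 0.001]
force: [-0.3, 0.9, 0.0]
finger_gap: -0.004
```

>>> {"method": "send_rows", "body": {
  "commands": [
    {"delta_pos": [0, 0, -0.3], "yaw": 0},
    {"delta_pos": [0, 0, -0.3], "yaw": 0}
  ]
}}

```text
t: 54.8
tcp_pos: [0.6191, 0.1126, 0.0475]
tool_rot: [-0.015, 1.0, -0.002, 0.002]
force: [-0.3, -0.3, 0.1]
finger_gap: 0.003
```

```bash
python3 -c "
from h import *
st()
"
```

```text
t 54.8 tcp [0.6191 0.1126 0.0475] psi 1.601 toolz [ 0.003 -0.005] F [-0.3 -0.3  0.1] M [ 0.03 -0.01 -0.  ] gap 0.3 q6 -1.59
```

>>> {"method": "send_rows", "body": {
  "commands": [
    {"delta_pos": [0, 0, -0.3], "yaw": 0},
    {"delta_pos": [0, 0, -0.4], "yaw": 0}
  ]
}}

```text
t: 55.05
tcp_pos: [0.6192, 0.1126, 0.0459]
tool_rot: [-0.016, 1.0, -0.003, 0.001]
force: [-9.0, -1.5, 35.9]
finger_gap: 0.001
```

```bash
python3 -c "
from h import *
st()
"
```

```text
t 55.05 tcp [0.6192 0.1126 0.0459] psi 1.602 toolz [ 0.003 -0.005] F [-9.  -1.5 35.9] M [-0.18  1.61 -0.01] gap 0.0 q6 -1.59
```

>>> {"method": "send_rows", "body": {
  "commands": [
    {"delta_pos": [0, 0, 4], "yaw": 0},
    {"delta_pos": [0, 0, 5], "yaw": 0},
    {"delta_pos": [0, -2, 5], "yaw": -0.05},
    {"delta_pos": [-1, -4, 3], "yaw": -0.05},
    {"delta_pos": [-2, -4, 2], "yaw": -0.05},
    {"delta_pos": [-3, 4, 0], "yaw": 0},
    {"delta_pos": [-3, 5, 0], "yaw": 0},
    {"delta_pos": [-3, 5, 0], "yaw": 0},
    {"delta_pos": [-2, 4, 0], "yaw": 0},
    {"delta_pos": [0, 0, 0], "yaw": 0}
  ]
}}

```text
t: 56.3
tcp_pos: [0.4761, 0.1908, 0.243]
tool_rot: [0.065, 0.998, -0.003, 0.005]
force: [1.1, 0.2, 0.3]
finger_gap: -0.0
```

```bash
python3 -c "
from h import *
st()
a=snap('top','t20.png')
print(gold(a,(190,206,225,325)))
h=rect(a,'top',.42,.64,-.27,-.05,.168,1);
print([proj('top',p).round(1) for p in((.6395,-.031,.039),(.6355,.1135,.039))])
# key bar: dark blob near tower in plane z=.168
x0,x1,y0,y1,s,z=.42,.64,-.28,-.06,2000,.168
src=np.float32([proj('top',(x,y,z)) for x,y in((x1,y1),(x1,y0),(x0,y0),(x0,y1))])
M=cv2.getPerspectiveTransform(src,np.float32([[0,0],[440,0],[440,440],[0,440]]))
o=cv2.warpPerspective(a,M,(440,440));g=cv2.cvtColor(o,cv2.COLOR_BGR2HSV)
for t in(60,70,80):
  m=((g[...,2]<t)&(g[...,1]<90)).astype(np.uint8)
  for c in cv2.findContours(m,0,1)[0]:
    if cv2.contourArea(c)>1500:
        (u,v),wh,an=cv2.minAreaRect(c);print(t,x1-v/s,y1-u/s,np.array(wh)/2,an)
"
```

```text
t 56.3 tcp [0.4761 0.1908 0.243 ] psi 1.441 toolz [ 0.009 -0.006] F [1.1 0.2 0.3] M [ 0.01  0.05 -0.08] gap -0.0 q6 -1.27
[(18, array([242, 196,   8,   3]), array([245.7, 197.2])), (9, array([272, 199,   6,   2]), array([274.3, 199.6])), (16, array([301, 198,   7,   3]), array([303.7, 198.9]))]
[array([303.8, 199.4]), array([245.8, 197.9])]
60 0.5184346237182618 -0.16864971923828126 [ 25.43354416 114.71472168] 7.980113983154297
70 0.5186362075805664 -0.14086551666259767 [ 88.15277863 117.42629242] 4.763641834259033
80 0.5220086898803711 -0.14817703247070313 [ 88.53840637 119.81494141] 13.13402271270752
```

>>> {"method": "send_rows", "body": {
  "commands": [
    {"delta_pos": [0.5, -4, 0], "yaw": -0.02},
    {"delta_pos": [0.6, -5, 0], "yaw": -0.02},
    {"delta_pos": [0.6, -5, 0], "yaw": -0.02},
    {"delta_pos": [0.6, -5, 0], "yaw": 0},
    {"delta_pos": [0.6, -5, 0], "yaw": 0},
    {"delta_pos": [0.6, -5, 0], "yaw": 0},
    {"delta_pos": [0.6, -3.5, 0], "yaw": 0},
    {"delta_pos": [0.3, -2, 0], "yaw": 0},
    {"delta_pos": [0, 0, 0], "yaw": 0},
    {"delta_pos": [0, 0, 0], "yaw": 0}
  ],
  "grip": -1
}}

```text
t: 57.6
tcp_pos: [0.5249, -0.177, 0.2425]
tool_rot: [0.101, 0.995, -0.005, 0.008]
force: [0.0, 0.0, 1.0]
finger_gap: 1.001
```

```bash
python3 -c "
from h import *
st()
b=snap('side','s21.png')
g=cv2.cvtColor(b,cv2.COLOR_BGR2HSV)
"
```

```text
t 57.6 tcp [ 0.5249 -0.177   0.2425] psi 1.368 toolz [ 0.015 -0.011] F [0. 0. 1.] M [ 0.02 -0.01  0.  ] gap 85.1 q6 -1.89
```

>>> {"method": "send_rows", "body": {
  "commands": [
    {"delta_pos": [0, 0.9, 0], "yaw": 0},
    {"delta_pos": [0, 0, -2], "yaw": 0},
    {"delta_pos": [0, 0, -2], "yaw": 0},
    {"delta_pos": [0, 0, -1.5], "yaw": 0},
    {"delta_pos": [0, 0, 0], "yaw": 0},
    {"delta_pos": [0, 0, 0], "yaw": 0}
  ]
}}

```text
t: 58.4
tcp_pos: [0.5251, -0.1593, 0.1877]
tool_rot: [0.096, 0.995, -0.004, 0.009]
force: [0.1, -0.5, -0.3]
finger_gap: 0.999
```

```bash
python3 -c "
from h import *
st()
"
```

```text
t 58.4 tcp [ 0.5251 -0.1593  0.1877] psi 1.378 toolz [ 0.017 -0.01 ] F [ 0.1 -0.5 -0.3] M [ 0.05  0.05 -0.01] gap 85.0 q6 -1.87
```

>>> {"method": "send_rows", "body": {
  "commands": [
    {"delta_pos": [0, -0.5, -1], "yaw": 0},
    {"delta_pos": [0, 0, -1.5], "yaw": 0},
    {"delta_pos": [0, 0, -1.5], "yaw": 0},
    {"delta_pos": [0, 0, -0.5], "yaw": 0},
    {"delta_pos": [0, 0, 0], "yaw": 0}
  ]
}}

```text
t: 59.02
tcp_pos: [0.5253, -0.1651, 0.14]
tool_rot: [0.097, 0.995, -0.004, 0.009]
force: [0.1, 0.3, -0.2]
finger_gap: 1.002
```

```bash
python3 -c "
from h import *
st()
"
```

```text
t 59.02 tcp [ 0.5253 -0.1651  0.14  ] psi 1.377 toolz [ 0.018 -0.011] F [ 0.1  0.3 -0.2] M [ 0.01 -0.03  0.04] gap 85.2 q6 -1.88
```

>>> {"method": "send_rows", "body": {
  "commands": [
    {"delta_pos": [0, 0, 0], "yaw": 0},
    {"delta_pos": [0, 0, 0], "yaw": 0},
    {"delta_pos": [0, 0, 0], "yaw": 0},
    {"delta_pos": [0, 0, 0], "yaw": 0},
    {"delta_pos": [0, 0, 0], "yaw": 0},
    {"delta_pos": [0, 0, 0], "yaw": 0},
    {"delta_pos": [0, 0, 0], "yaw": 0}
  ],
  "grip": 1,
  "force": 80
}}

```text
t: 59.9
tcp_pos: [0.5266, -0.1643, 0.1413]
tool_rot: [0.097, 0.995, -0.004, 0.011]
force: [0.2, 1.4, 0.4]
finger_gap: 0.172
```

```bash
python3 -c "
from h import *
st()
"
```

```text
t 59.9 tcp [ 0.5266 -0.1643  0.1413] psi 1.376 toolz [ 0.021 -0.01 ] F [0.2 1.4 0.4] M [ 0.32 -0.15 -0.01] gap 14.7 q6 -1.88
```

>>> {"method": "send_rows", "body": {
  "commands": [
    {"delta_pos": [0, 0, 0.3], "yaw": 0},
    {"delta_pos": [0, 0, 0], "yaw": -0.12},
    {"delta_pos": [0, 0, 0], "yaw": -0.12},
    {"delta_pos": [0, 0, 0], "yaw": -0.12},
    {"delta_pos": [0, 0, 0], "yaw": -0.12},
    {"delta_pos": [0, 0, 0], "yaw": -0.12},
    {"delta_pos": [0, 0, 0], "yaw": -0.12}
  ],
  "force": 90
}}

```text
t: 60.78
tcp_pos: [0.5266, -0.1614, 0.1432]
tool_rot: [0.452, 0.892, -0.004, 0.008]
force: [1.6, 2.6, -1.6]
finger_gap: 0.166
```

```bash
python3 -c "
from h import *
st()
"
```

```text
t 60.77 tcp [ 0.5266 -0.1614  0.1432] psi 0.633 toolz [ 0.011 -0.015] F [ 1.6  2.6 -1.6] M [ 0.65 -0.34  0.18] gap 14.1 q6 -1.12
```

>>> {"method": "send_rows", "body": {
  "commands": [
    {"delta_pos": [0, 0, 0], "yaw": -0.12},
    {"delta_pos": [0, 0, 0], "yaw": -0.12},
    {"delta_pos": [0, 0, 0], "yaw": -0.12},
    {"delta_pos": [0, 0, 0], "yaw": -0.12},
    {"delta_pos": [0, 0, 0], "yaw": -0.12},
    {"delta_pos": [0, 0, 0], "yaw": -0.12},
    {"delta_pos": [0, 0, 0], "yaw": -0.1}
  ]
}}

```text
t: 61.65
tcp_pos: [0.5286, -0.1589, 0.1432]
tool_rot: [0.778, 0.629, -0.005, 0.007]
force: [1.1, 1.8, -2.2]
finger_gap: 0.173
```

```bash
python3 -c "
from h import *
st()
"
```

```text
t 61.65 tcp [ 0.5286 -0.1589  0.1432] psi -0.211 toolz [ 0.001 -0.016] F [ 1.1  1.8 -2.2] M [ 0.59 -0.4   0.21] gap 14.7 q6 -0.26
```

>>> {"method": "send_rows", "body": {
  "commands": [
    {"delta_pos": [0, 0, 0], "yaw": -0.1},
    {"delta_pos": [0, 0, 0], "yaw": -0.1}
  ]
}}

```text
t: 61.9
tcp_pos: [0.5292, -0.1586, 0.1433]
tool_rot: [0.838, 0.546, -0.005, 0.006]
force: [1.0, 2.1, -2.2]
finger_gap: 0.174
```

```bash
python3 -c "
from h import *
st()
"
```

```text
t 61.9 tcp [ 0.5292 -0.1586  0.1433] psi -0.416 toolz [-0.001 -0.016] F [ 1.   2.1 -2.2] M [ 0.57 -0.44  0.12] gap 14.8 q6 -0.06
```

>>> {"method": "send_rows", "body": {
  "commands": [
    {"delta_pos": [0, 0, 0], "yaw": -0.08}
  ]
}}

```text
t: 62.02
tcp_pos: [0.5295, -0.1584, 0.1432]
tool_rot: [0.86, 0.511, -0.005, 0.006]
force: [1.2, 1.1, -1.5]
finger_gap: 0.169
```

```bash
python3 -c "
from h import *
st()
"
```

```text
t 62.02 tcp [ 0.5295 -0.1584  0.1432] psi -0.499 toolz [-0.002 -0.015] F [ 1.2  1.1 -1.5] M [ 0.48 -0.41  0.23] gap 14.3 q6 0.03
```

>>> {"method": "send_rows", "body": {
  "commands": [
    {"delta_pos": [0, 0, 0], "yaw": -0.08}
  ]
}}

```text
t: 62.15
tcp_pos: [0.5298, -0.1584, 0.1433]
tool_rot: [0.879, 0.476, -0.005, 0.006]
force: [1.3, 2.0, -2.6]
finger_gap: 0.167
```

```bash
python3 -c "
from h import *
st()
"
```

```text
t 62.15 tcp [ 0.5298 -0.1584  0.1433] psi -0.578 toolz [-0.003 -0.016] F [ 1.3  2.  -2.6] M [ 0.67 -0.35  1.14] gap 14.2 q6 0.11
```

>>> {"method": "send_rows", "body": {
  "commands": [
    {"delta_pos": [0, 0, 0], "yaw": 0.1},
    {"delta_pos": [0, 0, 0], "yaw": 0.1},
    {"delta_pos": [0, 0, 0], "yaw": 0.06},
    {"delta_pos": [0, 0, 0.5], "yaw": 0},
    {"delta_pos": [0, 0, 1], "yaw": 0},
    {"delta_pos": [0, 0, 1], "yaw": 0},
    {"delta_pos": [0, 0, 1], "yaw": 0},
    {"delta_pos": [0, 0, 0.5], "yaw": 0},
    {"delta_pos": [0, 0, 0], "yaw": 0}
  ]
}}

```text
t: 63.28
tcp_pos: [0.5281, -0.1592, 0.1857]
tool_rot: [0.808, 0.589, -0.006, 0.007]
force: [-0.6, 0.4, -3.9]
finger_gap: 0.172
```

```bash
python3 -c "
from h import *
st()
"
```

```text
t 63.27 tcp [ 0.5281 -0.1592  0.1857] psi -0.31 toolz [-0.002 -0.018] F [-0.6  0.4 -3.9] M [-0.02  0.09  0.02] gap 14.6 q6 -0.16
```

>>> {"method": "send_rows", "body": {
  "commands": [
    {"delta_pos": [0, 0, 1.5], "yaw": 0},
    {"delta_pos": [0, 0, 2], "yaw": 0},
    {"delta_pos": [0, 0, 2], "yaw": 0},
    {"delta_pos": [0, 0, 2], "yaw": 0},
    {"delta_pos": [0, 0, 2], "yaw": 0},
    {"delta_pos": [0, 0, 2], "yaw": 0},
    {"delta_pos": [0, 0, 1.5], "yaw": 0},
    {"delta_pos": [0, 0, 1], "yaw": 0},
    {"delta_pos": [0, 0, 0], "yaw": 0},
    {"delta_pos": [0, 0, 0], "yaw": 0}
  ]
}}

```text
t: 64.53
tcp_pos: [0.5255, -0.1579, 0.3338]
tool_rot: [0.808, 0.589, -0.007, 0.005]
force: [0.6, -0.2, -4.2]
finger_gap: 0.167
```

```bash
python3 - <<'E'
from h import *
s=st();t=s['tcp_pos']
b=snap('side','s22.png');g=cv2.cvtColor(b,cv2.COLOR_BGR2HSV)
gp=t+np.array([0,0,.019])
for d in(.04,.08,.12,.135,.15,.17): print(d,proj('side',gp-[0,0,d]).round(1))
# print coarse text map of V around expected shank
u,v=proj('side',gp-[0,0,.15]).astype(int)
for r in range(v-34,v+16,2): print(r,' '.join('%3d/%-3d'%(g[r,c,2],g[r,c,1]) for c in range(u-14,u+18,2)))
print('cols',u-14)
E
```

```text
t 64.53 tcp [ 0.5255 -0.1579  0.3338] psi -0.31 toolz [-0.005 -0.017] F [ 0.6 -0.2 -4.2] M [0.01 0.04 0.01] gap 14.2 q6 -0.17
0.04 [298.3 114.9]
0.08 [298.1 127.3]
0.12 [298.  139.1]
0.135 [297.9 143.3]
0.15 [297.8 147.6]
0.17 [297.7 153. ]
113 177/32  173/31  172/31   22/35   27/19   27/19   17/75   52/20   71/22   64/20   89/29   89/23   90/31   90/25   85/27   90/25 
115 177/29  173/28  171/33   15/51   24/21   22/70   97/32   58/26   68/8   100/41  131/35  113/36  129/32  131/31  123/31  118/24 
117 175/32  157/23  165/28  133/29   96/21   71/11  169/29   58/22   67/23  103/22  151/25  105/27  161/27  160/24  151/27  142/22 
119 174/34  136/21  136/23  100/23  106/24  112/23  105/24   59/22   71/22   77/20  108/19   68/19   97/26   94/22   93/25  100/26 
121 176/29  135/17  137/20  108/33  109/23  109/28  107/24   61/25   68/11   78/26  110/25  111/32  112/27  121/30  124/25  144/34 
123 176/33  136/23  138/24  173/35  174/31  176/32  175/29   54/24   71/11  106/26  176/29  183/32  179/31  181/32  178/32  176/32 
125 169/30  142/16  139/18  175/38  171/31  174/31  175/35   52/15 
[... 1749 characters left out ...]
 50/36   48/32   53/48   49/36 
153  75/129  77/30   77/17   20/26   28/18   44/12   43/6    41/6    39/7    43/6    44/17   43/12   46/11   41/6    43/24   44/17 
155  80/128  74/24   75/24   22/23   27/19   36/7    33/8    35/15   37/28   38/0    35/15   32/16   39/26   41/19   34/15   38/27 
157  74/148  79/29   74/34   76/10   62/4    64/4    47/16   52/20   52/15   50/15   51/5    49/10   49/21   46/6    53/5    52/15 
159  73/136  75/17   87/6    98/10  100/13   98/10   96/3    90/11   69/7    59/9    53/10   47/5    52/20   45/11   52/10   52/10 
161  70/131  82/16   96/5   103/12  100/13   90/8    88/3    93/8    88/3    93/3    98/8    74/3    48/5    49/26   54/9    51/10 
cols 283
```

>>> {"method": "send_rows", "body": {
  "commands": [
    {"delta_pos": [-0.1, -1, 0], "yaw": 0.05},
    {"delta_pos": [-0.1, -2.5, 0], "yaw": 0.07},
    {"delta_pos": [-0.2, -3.5, 0], "yaw": 0.08},
    {"delta_pos": [-0.2, -3.5, 0], "yaw": 0.08},
    {"delta_pos": [-0.2, -3.5, 0], "yaw": 0.07},
    {"delta_pos": [-0.1, -3, 0], "yaw": 0.05},
    {"delta_pos": [-0.1, -2, 0], "yaw": 0.03},
    {"delta_pos": [-0.1, -1, 0], "yaw": 0},
    {"delta_pos": [0, 0, 0], "yaw": 0},
    {"delta_pos": [0, 0, 0], "yaw": 0}
  ]
}}

```text
t: 65.82
tcp_pos: [0.5109, -0.36, 0.3244]
tool_rot: [0.658, 0.753, -0.006, -0.003]
force: [-0.3, 0.1, -2.7]
finger_gap: 0.169
```

```bash
python3 -c "
from h import *
st()
"
```

```text
t 65.83 tcp [ 0.5109 -0.36    0.3244] psi 0.136 toolz [-0.012 -0.006] F [-0.3  0.1 -2.7] M [ 0.06  0.01 -0.04] gap 14.4 q6 -0.92
```

>>> {"method": "send_rows", "body": {
  "commands": [
    {"delta_pos": [0.3, -0.6, 0], "yaw": -0.012},
    {"delta_pos": [0, 0, 0], "yaw": 0},
    {"delta_pos": [0, 0, -1], "yaw": 0},
    {"delta_pos": [0, 0, -1], "yaw": 0},
    {"delta_pos": [0, 0, 0], "yaw": 0},
    {"delta_pos": [0, 0, 0], "yaw": 0}
  ]
}}

```text
t: 66.58
tcp_pos: [0.5144, -0.3638, 0.3028]
tool_rot: [0.661, 0.75, -0.006, -0.003]
force: [-0.5, 0.1, -2.8]
finger_gap: 0.16
```

```bash
python3 - <<'E'
from h import *
s=st();t=s['tcp_pos']
b=snap('side','s23.png');g=cv2.cvtColor(b,cv2.COLOR_BGR2HSV)
gp=t+np.array([0,0,.019])
print('foot',proj('side',gp-[0,0,.15]).round(1),'shank',proj('side',gp-[0,0,.08]).round(1),'lips L/R rest',proj('side',(.514,-.343,.16)).round(1),proj('side',(.514,-.393,.16)).round(1))
u,v=proj('side',gp-[0,0,.15]).astype(int)
for r in range(v-30,v+22,2): print(r,' '.join('%3d'%g[r,c,2] for c in range(u-16,u+20,1)))
print('cols',u-16)
E
```

```text
t 66.58 tcp [ 0.5144 -0.3638  0.3028] psi 0.125 toolz [-0.013 -0.005] F [-0.5  0.1 -2.8] M [ 0.    0.02 -0.03] gap 13.6 q6 -0.91
foot [307.5 119.7] shank [308.1 101. ] lips L/R rest [307.  126.1] [308.3 118.2]
89  90  87  89  89  91  94  95  97  96  90  91  93  94  93  92  86  50  25  27  33  28  31  67  91  87  89  86  86  89  84  87  86  85  83  85  85
91  88  93  91  96  94  92  94  91  90  96  93  89  90  92  89  88  64  48  57  52  53  74  90  85  89  91  85  89  90  89  90  91  84  85  90  83
93  88  94  88  92  91  92  87  93  91  86  90  88  92  87  93  92  72  74  73  73  75  93  86  89  93  89  87  83  87  88  83  90  84  88  88  89
95  95  93  90  94  92  95  87  85  89  95  91  92  92  88  86  85  68  69  76  75  80  91  86  90  90  89  90  84  87  91  87  92  94  88  85  85
97 143 143 140 131  82  87  87  87  93  90  91  86  85  91  89  89  64  70  73  69  69  88  88  81  81  84  80  86  87  89  84  84  85  89  88  89
99 190 191 191 193 196 198 196 182 182 200 199 199 197 197 198 187  62  71  72  81 149 195 141 144 143 141 148 147 141 142 144 139 143 144 144 136
101 193 
[... 2260 characters left out ...]
114 123 119 118 121 134 134 133 133 138 136 135 155 193 191 190 190 183 190 187 190 191 188 187 187
133 188 189 192 188 187 191 189 192 186 193 194 191 196 191 192 191 192 190 187 190 193 192 191 189 191 190 193 189 190 186 189 187 188 191 188 193
135 187 186 189 187 191 191 188 190 189 188 192 186 191 186 192 190 189 188 188 190 193 189 189 186 185 189 187 186 190 191 190 187 184 188 187 188
137 159 156 154 156 160 158 168 165 166 177 175 181 183 182 196 197 197 196 195 186 192 192 193 191 192 192 191 190 191 196 192 188 190 192 190 188
139 128 129 126 130 127 130 128 126 124 130 129 132 127 126 126 126 123 117 117 122 133 133 136 141 138 146 143 147 145 156 161 164 155 160 155 156
cols 291
```

>>> {"method": "send_rows", "body": {
  "commands": [
    {"delta_pos": [0, -0.4, 0], "yaw": 0},
    {"delta_pos": [0, 0, -1], "yaw": 0},
    {"delta_pos": [0, 0, -1], "yaw": 0},
    {"delta_pos": [0, 0, -1], "yaw": 0},
    {"delta_pos": [0, 0, 0], "yaw": 0}
  ]
}}

```text
t: 67.25
tcp_pos: [0.5141, -0.368, 0.2704]
tool_rot: [0.662, 0.75, -0.006, -0.004]
force: [-0.5, 0.4, -3.9]
finger_gap: 0.166
```

```bash
python3 -c "
from h import *
st()
"
```

```text
t 67.25 tcp [ 0.5141 -0.368   0.2704] psi 0.125 toolz [-0.014 -0.004] F [-0.5  0.4 -3.9] M [0.01 0.02 0.05] gap 14.1 q6 -0.91
```

>>> {"method": "send_rows", "body": {
  "commands": [
    {"delta_pos": [0, 0, -1.5], "yaw": 0},
    {"delta_pos": [0, 0, -1.5], "yaw": 0},
    {"delta_pos": [0, 0, -1.5], "yaw": 0},
    {"delta_pos": [0, 0, -1.5], "yaw": 0},
    {"delta_pos": [0, 0, -1.5], "yaw": 0},
    {"delta_pos": [0, 0, -0.5], "yaw": 0},
    {"delta_pos": [0, 0, 0], "yaw": 0},
    {"delta_pos": [0, 0, 0], "yaw": 0}
  ]
}}

```text
t: 68.25
tcp_pos: [0.5142, -0.3681, 0.1842]
tool_rot: [0.662, 0.75, -0.006, -0.004]
force: [0.2, 0.5, -3.3]
finger_gap: 0.173
```

```bash
python3 -c "
from h import *
st()
"
```

```text
t 68.25 tcp [ 0.5142 -0.3681  0.1842] psi 0.125 toolz [-0.014 -0.004] F [ 0.2  0.5 -3.3] M [ 0.   -0.02  0.02] gap 14.7 q6 -0.91
```

>>> {"method": "send_rows", "body": {
  "commands": [
    {"delta_pos": [0.05, 0, -1], "yaw": 0},
    {"delta_pos": [0, 0, -1], "yaw": 0},
    {"delta_pos": [0, 0, -0.5], "yaw": 0},
    {"delta_pos": [0, 0, 0], "yaw": 0}
  ]
}}

```text
t: 68.75
tcp_pos: [0.5156, -0.369, 0.1615]
tool_rot: [0.661, 0.75, -0.006, -0.002]
force: [-0.7, 0.9, 1.7]
finger_gap: 0.166
```

>>> {"method": "send_rows", "body": {
  "commands": [
    {"delta_pos": [0, 0, -0.2], "yaw": 0},
    {"delta_pos": [0, 0, -0.2], "yaw": 0}
  ]
}}

```text
t: 69.0
tcp_pos: [0.5158, -0.3691, 0.161]
tool_rot: [0.661, 0.75, -0.006, -0.001]
force: [-3.4, 1.9, 10.7]
finger_gap: 0.168
```

```bash
python3 -c "
from h import *
st()
"
```

```text
t 69.0 tcp [ 0.5158 -0.3691  0.161 ] psi 0.125 toolz [-0.01  -0.008] F [-3.4  1.9 10.7] M [0.77 0.55 0.06] gap 14.3 q6 -0.91
```

>>> {"method": "send_rows", "body": {
  "commands": [
    {"delta_pos": [0, 0, 0.4], "yaw": 0},
    {"delta_pos": [-0.35, 0, 0], "yaw": 0},
    {"delta_pos": [0, 0, 0], "yaw": 0}
  ]
}}

```text
t: 69.38
tcp_pos: [0.5119, -0.3691, 0.1642]
tool_rot: [0.661, 0.75, -0.006, -0.001]
force: [0.6, -0.1, -3.2]
finger_gap: 0.167
```

>>> {"method": "send_rows", "body": {
  "commands": [
    {"delta_pos": [0, 0, -0.4], "yaw": 0},
    {"delta_pos": [0, 0, -0.3], "yaw": 0}
  ]
}}

```text
t: 69.62
tcp_pos: [0.5117, -0.369, 0.156]
tool_rot: [0.661, 0.75, -0.006, -0.002]
force: [-0.9, 0.1, -3.9]
finger_gap: 0.167
```

```bash
python3 -c "
from h import *
st()
"
```

```text
t 69.62 tcp [ 0.5117 -0.369   0.156 ] psi 0.125 toolz [-0.011 -0.007] F [-0.9  0.1 -3.9] M [-0.01 -0.02  0.06] gap 14.2 q6 -0.91
```

Now it passes between the lips. Lower to the prongs.

>>> {"method": "send_rows", "body": {
  "commands": [
    {"delta_pos": [0, 0, -0.2], "yaw": 0},
    {"delta_pos": [0, 0, -0.2], "yaw": 0},
    {"delta_pos": [0, 0, 0], "yaw": 0}
  ]
}}

```text
t: 70.0
tcp_pos: [0.5119, -0.3692, 0.1543]
tool_rot: [0.661, 0.75, -0.006, -0.001]
force: [0.1, 0.7, -2.7]
finger_gap: 0.168
```

```bash
python3 -c "
from h import *
st()
"
```

```text
t 70.0 tcp [ 0.5119 -0.3692  0.1543] psi 0.126 toolz [-0.011 -0.008] F [ 0.1  0.7 -2.7] M [-0.02 -0.02 -0.01] gap 14.3 q6 -0.91
```

>>> {"method": "send_rows", "body": {
  "commands": [
    {"delta_pos": [0, 0, -0.2], "yaw": 0},
    {"delta_pos": [0, 0, -0.1], "yaw": 0}
  ],
  "force": 30
}}

```text
t: 70.25
tcp_pos: [0.5121, -0.3694, 0.1539]
tool_rot: [0.661, 0.75, -0.006, -0.001]
force: [-1.9, 2.5, 4.4]
finger_gap: 0.171
```

```bash
python3 -c "
from h import *
st()
"
```

```text
t 70.25 tcp [ 0.5121 -0.3694  0.1539] psi 0.126 toolz [-0.01  -0.008] F [-1.9  2.5  4.4] M [0.57 0.46 0.05] gap 14.5 q6 -0.91
```

>>> {"method": "send_rows", "body": {
  "commands": [
    {"delta_pos": [0, 0, 0], "yaw": 0},
    {"delta_pos": [0, 0, 0], "yaw": 0},
    {"delta_pos": [0, 0, 0], "yaw": 0},
    {"delta_pos": [0, 0, 0], "yaw": 0},
    {"delta_pos": [0, 0, 0], "yaw": 0},
    {"delta_pos": [0, 0, 0], "yaw": 0}
  ],
  "grip": -0.9
}}

```text
t: 71.0
tcp_pos: [0.5131, -0.3704, 0.1538]
tool_rot: [0.661, 0.75, -0.007, 0.001]
force: [-1.2, -0.8, -0.6]
finger_gap: 0.946
```

```bash
python3 -c "
from h import *
st()
"
```

```text
t 71.0 tcp [ 0.5131 -0.3704  0.1538] psi 0.126 toolz [-0.008 -0.011] F [-1.2 -0.8 -0.6] M [ 0.04  0.05 -0.  ] gap 80.4 q6 -0.91
```

Lift straight up, withdraw, then compare with the initial pictures numerically.

>>> {"method": "send_rows", "body": {
  "commands": [
    {"delta_pos": [0, 0, 2], "yaw": 0},
    {"delta_pos": [0, 0, 4], "yaw": 0},
    {"delta_pos": [0, 0, 4], "yaw": 0},
    {"delta_pos": [0, 2, 2], "yaw": 0},
    {"delta_pos": [0, 5, 0], "yaw": 0},
    {"delta_pos": [0, 6, 0], "yaw": 0},
    {"delta_pos": [0, 6, 0], "yaw": 0.1},
    {"delta_pos": [0, 6, 0], "yaw": 0.1},
    {"delta_pos": [0, 6, 0], "yaw": 0.1},
    {"delta_pos": [0, 6, 0], "yaw": 0.1}
  ]
}}

```text
t: 72.25
tcp_pos: [0.5061, 0.0128, 0.2729]
tool_rot: [0.496, 0.868, -0.006, -0.003]
force: [1.4, -0.1, 0.1]
finger_gap: 0.948
```

>>> {"method": "send_rows", "body": {
  "commands": [
    {"delta_pos": [-2, 6, 0], "yaw": 0.1},
    {"delta_pos": [-2, 6, 0], "yaw": 0.1},
    {"delta_pos": [-3, 5, 0], "yaw": 0.1},
    {"delta_pos": [-4, 4, 0], "yaw": 0.1},
    {"delta_pos": [-4, 4, 0], "yaw": 0.1},
    {"delta_pos": [-4, 4, 0], "yaw": 0.1},
    {"delta_pos": [-3, 4, 0], "yaw": 0.1},
    {"delta_pos": [-2, 2, 0], "yaw": 0},
    {"delta_pos": [0, 0, 0], "yaw": 0}
  ]
}}

```text
t: 73.38
tcp_pos: [0.244, 0.3702, 0.2683]
tool_rot: [0.15, 0.989, -0.009, -0.007]
force: [0.1, 0.0, -0.3]
finger_gap: 0.951
```

```bash
python3 - <<'E'
from h import *
st()
a0=cv2.imread('pics/top0.png');b0=cv2.imread('pics/side0.png')
a=snap('top','tf.png');b=snap('side','sf.png')
def diff(p,q,thr=35):
    m=(cv2.absdiff(cv2.GaussianBlur(p,(3,3),0),cv2.GaussianBlur(q,(3,3),0)).max(2)>thr).astype(np.uint8)
    n,_,s,_=cv2.connectedComponentsWithStats(m);return [tuple(int(k) for k in x) for x in s[1:] if x[4]>4]
print('top',diff(a0,a));print('side',diff(b0,b))
print(gold(a,(190,206,225,325)))
for nm,im in(('0',a0),('f',a)):
    # stand bar dark blob, plane z=.18
    x0,x1,y0,y1,s,z=.46,.57,-.45,-.29,2000,.18
    src=np.float32([proj('top',(x,y,z)) for x,y in((x1,y1),(x1,y0),(x0,y0),(x0,y1))])
    M=cv2.getPerspectiveTransform(src,np.float32([[0,0],[320,0],[320,220],[0,220]]))
    g=cv2.cvtColor(cv2.warpPerspective(im,M,(320,220)),cv2.COLOR_BGR2HSV)
    for c in(200,240,260): 
        col=g[:,c,2].astype(int); 
        r=np.where(col[60:160]<75)[0]+60; print(nm,'y',round(y1-c/s,3),'x rows',x1-r.min()/s,x1-r.max()/s)
E
```

```text
t 73.38 tcp [0.244  0.3702 0.2683] psi 1.269 toolz [-0.017 -0.015] F [ 0.1  0.  -0.3] M [ 0.   -0.01 -0.  ] gap 80.8 q6 -0.53
top [(238, 196, 15, 38, 209), (297, 201, 14, 8, 105), (296, 225, 14, 11, 67), (161, 229, 32, 47, 774), (116, 237, 33, 47, 825), (0, 318, 175, 102, 10600)]
side [(411, 16, 149, 301, 12680), (542, 105, 3, 3, 6), (508, 145, 28, 21, 267), (490, 157, 8, 14, 63), (494, 166, 20, 16, 157), (550, 187, 4, 7, 15), (480, 204, 20, 12, 70), (383, 209, 177, 211, 17994), (258, 210, 29, 8, 120), (255, 213, 2, 4, 6), (256, 217, 30, 10, 226), (440, 237, 30, 9, 87), (250, 246, 7, 6, 38), (444, 247, 13, 3, 19), (278, 248, 4, 6, 18), (440, 250, 20, 17, 143), (248, 253, 33, 12, 270), (270, 294, 45, 36, 902), (273, 334, 50, 39, 1058)]
[(20, array([242, 196,   8,   3]), array([245.8, 197.1])), (9, array([272, 199,   6,   2]), array([274.3, 199.6])), (18, array([301, 198,   7,   3]), array([303.8, 198.9]))]
0 y -0.39 x rows 0.5235 0.5075
0 y -0.41 x rows 0.5245 0.5089999999999999
0 y -0.42 x rows 0.5249999999999999 0.5129999999999999
f y -0.39 x rows 0.5235 0.5055
f y -0.41 x rows 0.5229999999999999 0.5085
f y -0.42 x rows 0.5249999999999999 0.5115
```

```bash
python3 -c "
from h import *
print(manip.sign_off())"
```

```text
the job is handed in; nothing more can be done
None
```

The job is done and handed in at about 73 s of the 210 s allowed. Only two battery blocks were on the bench; the third was absent.

**What I did**
- **Isolator off:** I turned it anticlockwise with the key until the torque rose at the stop (about 1.2 N m). The top picture showed the pointer at the tower's +y side. I left the key standing in the well while I loaded the blocks.
- **Blocks:** I loaded both into the two outer bays. One had been knocked about 3 cm aside during the run, so I measured it again before picking it up.
- **Isolator on:** I turned it clockwise until the torque rose at the stop (about 1.1 N m).
- **Key:** I hung it back in the fork of its stand.

**Last checks**
- **Blocks seated:** I pressed down on the cap end of each block. Both tops were at z ≈ 0.046 m, the height for a block lying fully down and level. The brass caps were within about 1 pixel of where they should be in the top picture.
- **Everything else:** the final pictures match the starting ones at the tower (pointer at on), stand and key, meter, spool and screwdriver. They differ only at the rack, the blocks' old places and the arm.

**What went wrong on the way**
- **Key caught a prong:** early on, the key's foot caught a stand prong and the key tilted about 0.4 rad in the grip. I straightened it against the wall of the well.
- **Bar landed on a lip:** when I hung the key back, the bar first sat on a lip. I lifted it, moved it about 4 mm and set it down properly.
- **Tool tilt:** the tool tilted about 0.1 rad while I pushed each block in. I straightened it by pressing closed fingers against the rack's back wall at about 15 N.
- **Picture check disagreed:** one side-picture check of the first block's cap height could have been read as about 6 mm high, so I settled it with the press test.

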